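# Clamp ebony blanks on edge in a crank rack

### The job

Stand every dark ebony blank that is lying on the bench upright on its short thin edge, long side up, one to a slot in the green clamping rack. Once they are all standing there on their own, swing the red folding handle of the handwheel fully out, crank the wheel clockwise to the end of its travel so that the jaw closes on the blanks, and then fold the handle flat again onto the wheel. Leave the other things on the bench where they are.

Things in the scene. Friction and masses are not known exactly. Their poses are not given: they have to be found in the camera images.
- clamp: clamping rack fixed to the bench: green base plate 200 (x) x 330 (y) x 15 mm, reaching from y = -145 to +185 mm; origin on the bench, z up. At its -y end three slots side by side (see slot); in the middle the jaw; at y = +100 mm a gearbox carrying the handwheel, a dark disc of 145 mm diameter that turns about a vertical axis
- slot (a point): middle of the centre slot's floor, at x = 0, y = -62 mm of the rack, 15 mm above the bench; axes as the rack's. The other two slots are 46 mm to either side in x. Each is 22 mm wide in x, between aluminium walls with rounded tops 70 mm above the bench; the walls run 38 mm from here to -y and 12 mm to +y. A blank goes in with its 60 mm side along y, centred here to within 8 mm in y
- jaw_face (a point): middle of the foot of the jaw's rubber face, 18 mm above the bench; the jaw is a bar across all slots, its top 82 mm above the bench. Fully open its face is 49 mm to the +y side of slot; cranking drives it to -y, where it pushes the blanks against the fixed stop (85 mm above the bench) that closes the slots 38 mm to the -y side of slot
- wheel_center (a point): centre of the handwheel's top face, on its axis, 90 mm above the bench
- handle_hinge (a point): hinge of the folding handle, 55 mm from the wheel's axis and 20 mm above its top face; the hinge axis is horizontal, square to the line from hinge to wheel axis
- handle_tip (a point): end of the folding handle, 85 mm from the hinge. Handle: steel stem, then a red cylindrical grip 18 mm in diameter covering 20 to 85 mm from the hinge, spinning freely on the stem, so it can be held firmly while cranking without turning the hand. Folded, it lies level across the wheel's centre, its axis 20 mm above the wheel; swung out, it stands straight up
- handle (a joint): angle of the folding handle: 0 folded flat, 1.57 fully out (upright). Friction holds it at any angle (about 2 N at the tip moves it)
- wheel (a joint): turn of the handwheel, growing clockwise seen from above; 0 jaw fully open, 12.6 rad (two turns) the end of its travel with the jaw closed (2.3 mm per rad; the jaw's sprung rubber face meets the blanks in the last quarter turn). Friction: about 3 N at the handle turns it
- blank1: ebony tailpiece blank, a dark-brown rectangular plate with thin pale pencil lines on one face, 120 (its x) x 60 (its y) x 16 mm (its z), about 130 g; origin at its centre. Pinched lightly near one end by its edges it swings down and hangs. It starts lying flat on the bench. May be absent.
- blank2: ebony tailpiece blank, a dark-brown rectangular plate with thin pale pencil lines on one face, 120 (its x) x 60 (its y) x 16 mm (its z), about 130 g; origin at its centre. Pinched lightly near one end by its edges it swings down and hangs. It starts lying flat on the bench. May be absent.
- blank3: ebony tailpiece blank, a dark-brown rectangular plate with thin pale pencil lines on one face, 120 (its x) x 60 (its y) x 16 mm (its z), about 130 g; origin at its centre. Pinched lightly near one end by its edges it swings down and hangs. It starts lying flat on the bench. May be absent.
- blank4: ebony tailpiece blank, a dark-brown rectangular plate with thin pale pencil lines on one face, 120 (its x) x 60 (its y) x 16 mm (its z), about 130 g; origin at its centre. Pinched lightly near one end by its edges it swings down and hangs. It starts lying flat on the bench. May be absent.
- glue: bystander: white glue bottle, 56 mm across, 150 tall; origin under its centre
- varnish: bystander: amber varnish jar, 60 mm across, 80 tall; origin under its centre
- pot: bystander: aluminium pot, 80 mm across, 100 tall; origin under its centre
- sander: bystander: cork sanding block 90 x 50 x 30 mm; origin under its centre
- chisel: bystander: wood-handled screwdriver lying down, about 200 mm long
- mallet: bystander: brass hammer lying down, about 280 mm long
- tape: bystander: yellow tape measure, a disc 60 mm across, 22 tall; origin under its centre
There are look-alikes about, which are no part of the job. Leave any pink or turquoise look-alike of the blank3 alone.

How it is judged:
On the way, in this order (a step that is already met when the one before it is completed fails the run):
1. every blank stands on its short edge in a slot, released, the handle still folded and the jaw open (x of blank1 in the frame of clamp between -0.058 and 0.058 m and z of blank1 in the frame of clamp between 0.069 and 0.082 m and angle between the x axis of each of blank1, blank2, blank3, blank4 and the z axis of clamp, either way round below 0.14 rad and linear speed of each of blank1, blank2, blank3, blank4 below 0.2 m/s and y of blank1 in the frame of clamp between -0.075 and -0.04 m and contact force between the fingers and blank1 below 0.3 N and x of blank2 in the frame of clamp between -0.058 and 0.058 m and z of blank2 in the frame of clamp between 0.069 and 0.082 m and y of blank2 in the frame of clamp between -0.075 and -0.04 m and contact force between the fingers and blank2 below 0.3 N and x of blank3 in the frame of clamp between -0.058 and 0.058 m and z of blank3 in the frame of clamp between 0.069 and 0.082 m and y of blank3 in the frame of clamp between -0.075 and -0.04 m and contact force between the fingers and blank3 below 0.3 N and x of blank4 in the frame of clamp between -0.058 and 0.058 m and z of blank4 in the frame of clamp between 0.069 and 0.082 m and y of blank4 in the frame of clamp between -0.075 and -0.04 m and contact force between the fingers and blank4 below 0.3 N and value of joint wheel below 4 rad and value of joint handle below 0.6 rad), for 0.3 s.
2. the handle is swung fully out before cranking (value of joint handle above 1.4 rad and value of joint wheel below 4 rad), for 0.2 s.
3. the wheel is cranked to the end of its travel with the handle out (value of joint handle above 1.2 rad and value of joint wheel above 12 rad), for 0.2 s.
4. the handle is folded flat (value of joint handle below 0.2 rad), for 0.2 s.
At the end, for the whole second after the job is handed in: every blank present stands on a short edge in a slot (within 0.14 rad of upright, resting on the slot floor within 6 mm, at rest) against the stop, the wheel is beyond 11.9 rad of its 12.6 and the handle within 0.2 rad of folded flat (x of blank1 in the frame of clamp between -0.058 and 0.058 m and z of blank1 in the frame of clamp between 0.069 and 0.082 m and angle between the x axis of each of blank1, blank2, blank3, blank4 and the z axis of clamp, either way round below 0.14 rad and linear speed of each of blank1, blank2, blank3, blank4 below 0.05 m/s and y of blank1 in the frame of clamp between -0.075 and -0.065 m and x of blank2 in the frame of clamp between -0.058 and 0.058 m and z of blank2 in the frame of clamp between 0.069 and 0.082 m and y of blank2 in the frame of clamp between -0.075 and -0.065 m and x of blank3 in the frame of clamp between -0.058 and 0.058 m and z of blank3 in the frame of clamp between 0.069 and 0.082 m and y of blank3 in the frame of clamp between -0.075 and -0.065 m and x of blank4 in the frame of clamp between -0.058 and 0.058 m and z of blank4 in the frame of clamp between 0.069 and 0.082 m and y of blank4 in the frame of clamp between -0.075 and -0.065 m and value of joint wheel above 11.9 rad and value of joint handle below 0.2 rad); the robot touches nothing.
It fails at once if a bystander is pushed more than 5 cm (distance of any of glue, varnish, pot, sander, chisel, mallet, tape from where it was at the start of the episode above 0.05 m).
It fails at once if a bottle, jar or pot is tipped over (angle between any of glue, varnish, pot's own z axis and vertical above 0.6 rad).
Of blank1, blank2, blank3, blank4 only 2 to 3 are there at a start; the rules pass over those that are not, and their reading is None.
At some moment in a run one of blank1, blank2, blank3, blank4 may be knocked a few centimetres aside while the robot is not near it.
Once in a run the grip may slacken for a moment while it holds something.
It also fails if it takes over 210 s, if anything falls off the work surface, if the arm or the gripper's body presses on something with over 40 N, if the wrist force passes 120 N, or if a joint passes its speed limit or range.

### The arm

A 7-joint arm with a two-finger parallel gripper is mounted at the origin on the work surface. World frame = base frame: x ahead of the robot, y to its left, z up, the work surface at z = 0. Lengths are in m, angles in rad, forces in N, time in s.
With the tool pointing down it reaches from about 0.4 to 0.85 m from the base axis. Payload 6.9 kg.
Tool frame: the origin (TCP) lies midway between the tips of the shut fingers; the grasp point (between the pads) lies 19 mm behind it; z points along the fingers, y is the line along which they close (so a half turn about z gives the same grasp; the last joint's range is limited). The gripper opens to 85 mm and grips with 20 to 120 N. Pads are 22 mm wide; open, the fingers measure 114 mm over their backs; the gripper's body (76 mm by 85 mm) begins 54 mm behind the grasp point. The pads swing forward as they close: fully open they stand 13 mm farther back than shut.
Start: joints at [-1.103, 0.507, -0.238, 1.5, 0.126, 1.149, -0.155], TCP at [0.221, 0.585, 0.231] pointing down, gripper open.
Joint ranges: [-3.08, 3.08], [-0.24, 2.05], [-1.43, 1.35], [0, 2.5], [-1.52, 4.66], [0.17, 1.96], [-2.89, 2.89]. Speed limits (rad/s): [2.39, 2.39, 3.14, 3.14, 3.14, 3.14, 3.14].

### API

Orientations are given as a rotation vector (axis times angle).
In Python, from cell import env gives the robot as it stands.
- The arm moves only by the tool play_rows, never from a script. Its argument "motion" is a list of rows, each an object of numbers: "grip": the closure, from 0 (fully open) to 1 (shut); "tx", "ty", "tz": the shift along the world's x, y, z in m; "ax", "ay", "az": the turn, a rotation vector about the world's x, y, z in rad. A call has 1 to 5 rows; each row shifts and turns the commanded pose from where the row before left it; what a row does not reach is not made up. A row lasts 1/8 s, in which the tool goes at most 62.5 mm and 10.7 degrees, less where a joint would pass 70% of its speed; a pose out of reach is approached as far as the arm can. A call is refused whole if a number of a shift passes 0.0625 or a number of a turn 0.188, either way. A call with a gripper value outside its range is refused whole. The fingers move at their own pace and stop on an object; "force" is the grip in N (left out, the last holds). Time passes only in rows, so rows that do not move let the fingers close. It gives the time, the measured TCP pose, the force, the opening and the grip force at its end, in the units of the state.
- env.state(): the state, without advancing time (a new reading comes with each control period).
- env.snapshot(name): name is "scene" or "side" or "wrist"; returns the picture (480x640x3 uint8, red, green, blue); there is no depth.
- env.camera_model(name): a dict with "K" (3x3 intrinsics, pixels), "eye" and "rotation" of the camera in the world. Camera axes: x right, y down, z forward; pixel columns grow to the right and rows downward; lengths in m; the calibration is good to about 2 mm. A picture is of the moment at which its call begins: read the wrist's pose just before it. camera_model takes no time and is no camera call; for the wrist camera it gives the pose at the moment of the call.
- env.finish_job(): hands the job in; it is judged then, once.
The state is a dict: "time_s": time; "joints": joint angles; "qvel": joint speeds; "tau": joint torques, N m; "eef_pos": TCP position; "tool_rot": TCP orientation; "contact_force": force on the tool from outside, world axes, zero at the start; "moment": the same for the moment, N m; "width": opening from 0.0 (shut) to 1.0 (fully open); "gripper_force": force on a finger pad.
Only numpy, scipy, OpenCV 4.12 (cv2) and the standard library are available. Lean on these libraries where they do the work, as an engineer would, in place of code of your own. Each camera call takes 0.05 s, during which the arm holds its last target. There are 200 camera calls.

## Working session

There is one attempt and no reset: what is moved stays moved. The work goes in short steps, Python scripts to look and compute and a tool call to move; the robot and the scene stay as the last step left them, time stands still between calls to the robot, and variables do not carry over. Pictures are saved under pics/ and viewed, at most 14 in all, crops included, and the job is handed in when it is done.

Besides the shell and the picture viewer there is one more tool, called after ">>>" as a command line: name --argument value ..., lists and objects as JSON in quotes. play_rows: Moves the arm, as the interface text tells. Its arguments: {"type":"object","properties":{"motion":{"type":"array","items":{"type":"object","properties":{"grip":{"type":"number"},"tx":{"type":"number"},"ty":{"type":"number"},"tz":{"type":"number"},"ax":{"type":"number"},"ay":{"type":"number"},"az":{"type":"number"}}}},"force":{"type":"number"}},"required":["motion"]}

```bash
ls; mkdir -p pics
cat > h.py <<'E'
import numpy as np, cv2
from cell import env
def snap(n,f):
    m=env.camera_model(n); im=env.snapshot(n)
    cv2.imwrite('pics/'+f,cv2.cvtColor(im,cv2.COLOR_RGB2BGR)); np.savez('pics/'+f[:-4]+'.npz',im=im,**{k:np.array(m[k]) for k in('K','eye','rotation')})
    return im,m
def ray(m,p,z):
    "pixel points (N,2) -> world on plane z"
    p=np.atleast_2d(p).astype(float); d=np.c_[p,np.ones(len(p))]@np.linalg.inv(m['K']).T@np.array(m['rotation']).T
    e=np.array(m['eye']); return e+d*((z-e[2])/d[:,2])[:,None]
def proj(m,P):
    P=np.atleast_2d(P); c=(P-np.array(m['eye']))@np.array(m['rotation']); q=c@np.array(m['K']).T; return q[:,:2]/q[:,2:]
def load(f):
    d=np.load('pics/'+f+'.npz'); return d['im'],{k:d[k] for k in('K','eye','rotation')}
E
python3 - <<'E'
from h import *
for n in('scene','side'):
    im,m=snap(n,n+'0.png'); print(n,np.round(m['eye'],3),np.round(m['rotation'],3).tolist(),m['K'])
print(env.state())
E
```

```text
pics
scene [1.421 0.014 1.023] [-1.596, -1.965, 0.814] [[444.31393464   0.         323.85571237]
 [  0.         444.31393464 234.10712436]
 [  0.           0.           1.        ]]
side [0.301 0.516 0.778] [-0.362, 2.734, -1.217] [[454.60131533   0.         323.20207015]
 [  0.         454.60131533 235.46663177]
 [  0.           0.           1.        ]]
{'time_s': 0.1, 'joints': array([-1.10348579,  0.50827125, -0.23752788,  1.50101743,  0.12572096,
        1.14891351, -0.15482043]), 'qvel': array([-0.00014987, -0.00324973, -0.00041235, -0.00316943, -0.0023532 ,
        0.00059451, -0.0009994 ]), 'tau': array([-4.98906244e-03, -6.21831965e+01, -2.19491489e+00, -2.50205702e+01,
        1.24540177e-02,  7.84424861e-03, -9.82170121e-06]), 'eef_pos': array([0.22114924, 0.58408911, 0.23051096]), 'tool_rot': array([-5.65199585e-01, -3.09008375e+00,  2.51386545e-03]), 'contact_force': array([ 0.46963561,  0.41471103, -0.01753204]), 'moment': array([ 0.02654243,  0.02719052, -0.02582686]), 'gripper_force': 0.0, 'width': 0.9936270323217765}
```

```bash
python3 - <<'E'
s=open('h.py').read()
s=s.replace("m=env.camera_model(n); im","m=cm(n); im").replace("def snap","from scipy.spatial.transform import Rotation as Ro\ndef cm(n):\n    m=env.camera_model(n); return dict(K=np.array(m['K']),eye=np.array(m['eye']),rotation=Ro.from_rotvec(m['rotation']).as_matrix())\ndef snap",1)
open('h.py','w').write(s)
E
python3 - <<'E'
from h import *
ims=[]
for n in('scene','side'):
    m=cm(n); print(n, ray(m,[[320,240],[100,400],[540,400]],0).round(3).tolist())
E
```

```text
scene [[0.454, -0.206, 0.0], [1.077, -0.605, 0.0], [0.863, 0.415, 0.0]]
side [[0.551, -0.299, 0.0], [0.825, 0.224, 0.0], [0.048, 0.015, 0.0]]
```

View pics/scene0.png

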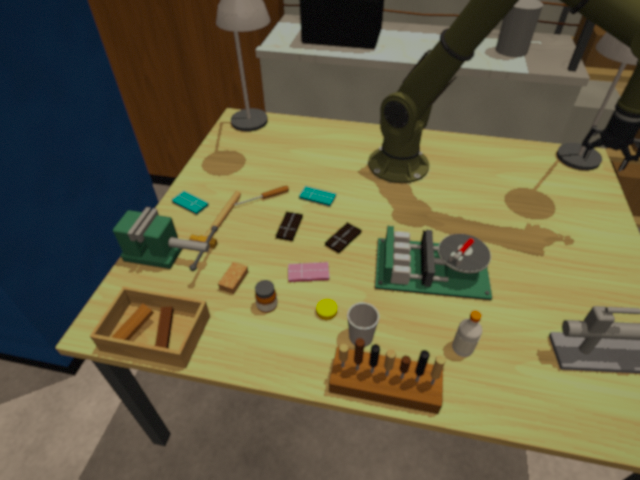

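View pics/side0.png

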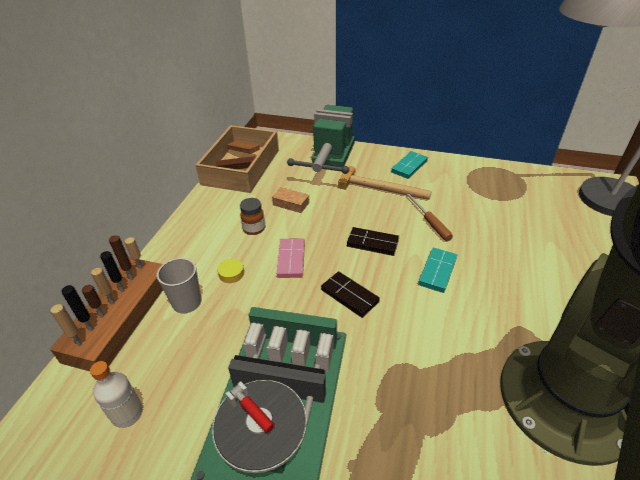

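The dark plates are in scene at (289,226) and (343,237), and in side at (373,241) and (350,293). The turquoise ones (scene 318,196 and 190,202) and the pink one (308,271) are look-alikes, and the brown sticks in the tray (130,322 / 165,325) are too narrow. Next I'll measure the two dark ones and the rack, and make one enlarged crop to confirm.

Run:
```python
from h import *
def rect(f,mask,z,box,n=3):
    im,m=load(f); x0,y0,x1,y1=box
    M=np.zeros(mask.shape,np.uint8); M[y0:y1,x0:x1]=mask[y0:y1,x0:x1]
    M=cv2.morphologyEx(M,cv2.MORPH_CLOSE,np.ones((3,3)))
    for c in sorted(cv2.findContours(M,0,2)[0],key=cv2.contourArea)[::-1][:n]:
        if cv2.contourArea(c)<60: continue
        P=ray(m,c[:,0,:],z)[:,:2]; r=cv2.minAreaRect((P*1000).astype(np.float32))
        print(f,'px',c[:,0].mean(0).round(),'c',np.round(r[0],1),'size',np.round(r[1],1),'ang',round(r[2],1), 'box',cv2.boxPoints(r).round().tolist())
for f,box,gb in(('scene0',(265,200,370,260),(370,225,500,300)),('side0',(310,220,410,320),(190,300,360,480))):
    im,m=load(f); g=im.astype(int); dark=(g.max(2)<75).astype(np.uint8)
    rect(f,dark,.016,box)
    hs=cv2.cvtColor(im,cv2.COLOR_RGB2HSV); gr=((hs[...,0]>60)&(hs[...,0]<90)&(hs[...,1]>110)&(hs[...,2]>30)).astype(np.uint8)
    rect(f,gr,.015,gb,1)
    red=((g[...,0]>150)&(g[...,1]<60)).astype(np.uint8); rect(f,red,.11,gb,1)
a=cv2.resize(load('scene0')[0][180:310,260:500],None,fx=2.5,fy=2.5,interpolation=2)
b=cv2.resize(load('side0')[0][220:480,190:420],None,fx=2.2,fy=2.2,interpolation=2)
c=np.zeros((600,800,3),np.uint8); 
cv2.imwrite('pics/ca.png',a[...,::-1]);cv2.imwrite('pics/cb.png',b[...,::-1])
```

```text
Traceback (most recent call last):
  File "h.py", line 13, in ray
    e=np.array(m['eye']); return e+d*((z-e[2])/d[:,2])[:,None]
                                               ~^^^^^
IndexError: too many indices for array: array is 1-dimensional, but 2 were indexed
```

```bash
cat >> h.py <<'E'
_l=load
def load(f):
    im,m=_l(f)
    if m['rotation'].ndim==1: m['rotation']=Ro.from_rotvec(m['rotation']).as_matrix()
    return im,m
E
cat > m1.py <<'E'
from h import *
def rect(f,mask,z,box,n=3):
    im,m=load(f); x0,y0,x1,y1=box
    M=np.zeros(mask.shape,np.uint8); M[y0:y1,x0:x1]=mask[y0:y1,x0:x1]
    M=cv2.morphologyEx(M,cv2.MORPH_CLOSE,np.ones((3,3)))
    for c in sorted(cv2.findContours(M,0,2)[0],key=cv2.contourArea)[::-1][:n]:
        if cv2.contourArea(c)<60: continue
        P=ray(m,c[:,0,:],z)[:,:2]; r=cv2.minAreaRect((P*1000).astype(np.float32))
        print(f,'px',c[:,0].mean(0).round(),'c',np.round(r[0],1),'size',np.round(r[1],1),'ang',round(r[2],1), 'box',cv2.boxPoints(r).round().tolist())
if __name__=='__main__':
  for f,box,gb in(('scene0',(265,200,370,260),(370,225,500,300)),('side0',(310,220,410,320),(190,300,360,480))):
    im,m=load(f); g=im.astype(int); dark=(g.max(2)<75).astype(np.uint8)
    rect(f,dark,.016,box)
    hs=cv2.cvtColor(im,cv2.COLOR_RGB2HSV); gr=((hs[...,0]>60)&(hs[...,0]<90)&(hs[...,1]>110)&(hs[...,2]>30)).astype(np.uint8)
    rect(f,gr,.015,gb,1)
    red=((g[...,0]>150)&(g[...,1]<60)).astype(np.uint8); rect(f,red,.11,gb,1)
  b=cv2.resize(load('side0')[0][220:480,190:420],None,fx=2.2,fy=2.2,interpolation=2)
  cv2.imwrite('pics/cb.png',b[...,::-1])
E
python3 m1.py
```

```text
scene0 px [342. 238.] c [ 442.  -134.3] size [ 59.5 123.7] ang 62.7 box [[373.0, -132.0], [483.0, -189.0], [511.0, -136.0], [401.0, -80.0]]
scene0 px [288. 227.] c [ 426.1 -315.1] size [ 56.2 123.5] ang 88.2 box [[363.0, -341.0], [487.0, -345.0], [489.0, -289.0], [365.0, -285.0]]
scene0 px [432. 277.] c [482.  143.5] size [247.2 317.7] ang 4.5 box [[346.0, 292.0], [371.0, -25.0], [618.0, -5.0], [593.0, 312.0]]
side0 px [348. 292.] c [ 436.3 -131.7] size [ 67.6 124.6] ang 62.8 box [[365.0, -133.0], [476.0, -190.0], [507.0, -130.0], [396.0, -73.0]]
side0 px [372. 241.] c [ 420.7 -312.5] size [ 73.8 118.9] ang 88.1 box [[360.0, -347.0], [479.0, -351.0], [481.0, -278.0], [363.0, -274.0]]
side0 px [274. 324.] c [569.9  -6.6] size [106.9  33.3] ang 4.7 box [[515.0, 6.0], [518.0, -28.0], [625.0, -19.0], [622.0, 14.0]]
side0 px [253. 410.] c [505.2 219.1] size [13.2 63.6] ang 59.2 box [[475.0, 230.0], [529.0, 197.0], [536.0, 208.0], [481.0, 241.0]]
```

View pics/cb.png

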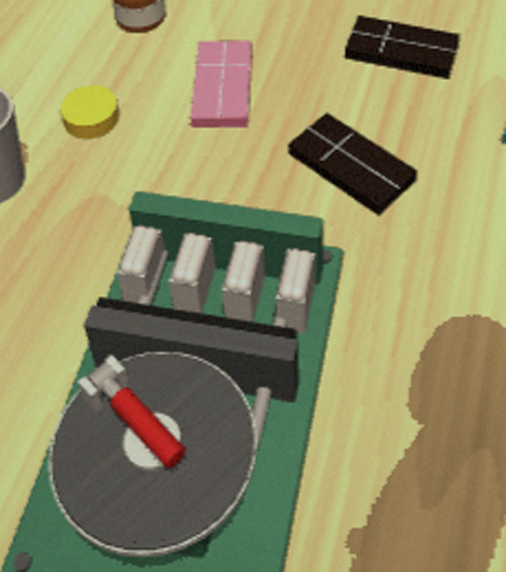

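The crop confirms two ebony-dark plates with pale pencil lines: A at scene (342,238), world about (0.440,-0.134), and B at scene (288,227), world about (0.424,-0.315). Next I'll move over the rack for a close wrist look.

Run:
```python
from h import *
s=env.state(); R=Ro.from_rotvec(s['tool_rot']).as_matrix(); m=cm('wrist')
print('tool axes\n',R.round(3)); print('K',m['K'].round(0).tolist(),'eye in tool',(R.T@(m['eye']-s['eef_pos'])).round(3),'cam R in tool\n',(R.T@m['rotation']).round(3))
ms=cm('scene')
for n,p,z in(('pink',(308,271),.016),('turq',(318,196),.016),('jar',(266,303),.0),('tape',(327,309),.02),('pot',(362,340),0),('glue',(466,350),0),('cork',(233,277),.03),('chisel',(275,192),.01),('hammer',(222,228),.02)): print(n,ray(ms,p,z)[0].round(3))
```

```text
tool axes
 [[-0.935  0.354 -0.001]
 [ 0.354  0.935 -0.002]
 [-0.    -0.002 -1.   ]]
K [[396.0, 0.0, 320.0], [0.0, 396.0, 245.0], [0.0, 0.0, 1.0]] eye in tool [ 0.085 -0.001 -0.142] cam R in tool
 [[ 0.    -0.945 -0.327]
 [ 1.    -0.     0.002]
 [-0.002 -0.327  0.945]]
pink [ 0.601 -0.21   0.016]
turq [ 0.261 -0.255  0.016]
jar [ 0.726 -0.302  0.   ]
tape [ 0.725 -0.127  0.02 ]
pot [ 0.789 -0.02   0.   ]
glue [0.763 0.246 0.   ]
cork [ 0.678 -0.413  0.03 ]
chisel [ 0.264 -0.411  0.01 ]
hammer [ 0.484 -0.523  0.02 ]
```

>>> play_rows --motion '[{"tz": 0.04, "tx": 0.03, "ty": -0.03}, {"tz": 0.04, "tx": 0.04, "ty": -0.045, "az": 0.1}, {"tz": 0.03, "tx": 0.03, "ty": -0.05, "az": 0.1}, {"tx": 0.03, "ty": -0.05, "az": 0.1}, {"tx": 0.03, "ty": -0.05, "az": 0.1}]'

```text
$.motion[0]: bad value
```

>>> play_rows --motion '[{"tx": 0.03, "ty": -0.05}, {"tx": 0.03, "ty": -0.05}, {"tx": 0.02, "ty": -0.05}, {"tx": 0.02, "ty": -0.04}, {"tx": 0.0, "ty": -0.03}]'

```text
$.motion[0]: bad value
```

>>> play_rows --motion '[{"grip": 0, "tx": 0.03, "ty": -0.03, "tz": 0.04, "ax": 0, "ay": 0, "az": 0}, {"grip": 0, "tx": 0.04, "ty": -0.045, "tz": 0.04, "ax": 0, "ay": 0, "az": 0.1}, {"grip": 0, "tx": 0.03, "ty": -0.05, "tz": 0.03, "ax": 0, "ay": 0, "az": 0.1}, {"grip": 0, "tx": 0.03, "ty": -0.05, "tz": 0, "ax": 0, "ay": 0, "az": 0.1}, {"grip": 0, "tx": 0.03, "ty": -0.05, "tz": 0, "ax": 0, "ay": 0, "az": 0.1}]'

```text
time_s: 0.72
eef_pos: [0.3752, 0.3662, 0.3345]
tool_rot: [-0.065, 3.141, 0.0]
contact_force: [0.9, -0.6, 0.0]
width: 1.003
gripper_force: 0.0
```

>>> play_rows --motion '[{"grip": 0, "tx": 0.03, "ty": -0.05, "tz": 0, "ax": 0, "ay": 0, "az": 0}, {"grip": 0, "tx": 0.03, "ty": -0.05, "tz": 0, "ax": 0, "ay": 0, "az": 0}, {"grip": 0, "tx": 0.02, "ty": -0.05, "tz": 0, "ax": 0, "ay": 0, "az": 0}, {"grip": 0, "tx": 0.02, "ty": -0.04, "tz": 0, "ax": 0, "ay": 0, "az": 0}, {"grip": 0, "tx": 0.02, "ty": -0.03, "tz": 0, "ax": 0, "ay": 0, "az": 0}]'

```text
time_s: 1.35
eef_pos: [0.4948, 0.1457, 0.3343]
tool_rot: [0.057, -3.141, 0.001]
contact_force: [0.3, 0.6, 0.5]
width: 1.0
gripper_force: 0.0
```

Run:
```python
from h import *
im,m=snap('wrist','w1.png'); s=env.state(); print(s['eef_pos'],s['tool_rot'],s['joints'].round(2),m['eye'])
```

```text
[0.49747695 0.14090556 0.3339901 ] [-0.0486282   3.14049379 -0.00564964] [-0.21  0.26 -0.15  1.59  0.04  1.29  1.23] [0.40961072 0.14234084 0.47631769]
```

View pics/w1.png

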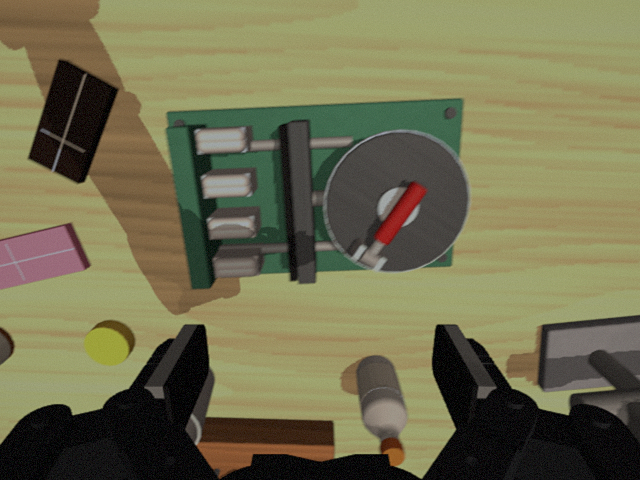

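The wrist view shows the whole rack: wheel centred near (397,201), red grip from (415,190) to (383,240), hinge bracket near (368,258), four wall tops at x≈195–260, and the jaw at x≈300.

Run:
```python
from h import *
im,m=load('w1'); g=im.astype(int); hs=cv2.cvtColor(im,cv2.COLOR_RGB2HSV)
gr=((hs[...,0]>60)&(hs[...,0]<95)&(hs[...,1]>90)).astype(np.uint8)
# top edge (x- side of rack) between cols 200..440; right edge rows 115..135 & 
te=np.array([(c,np.flatnonzero(gr[60:200,c])[0]+60-.5) for c in range(200,440,4)if gr[60:200,c].any()])
re=np.array([(np.flatnonzero(gr[r,400:500])[-1]+400.5,r) for r in list(range(106,140,2))+list(range(250,262,2))if gr[r,400:500].any()])
T=ray(m,te,.015)[:,:2];Rr=ray(m,re,.015)[:,:2]
def line(P):
    l=cv2.fitLine(P.astype(np.float32),cv2.DIST_HUBER,0,.01,.01).ravel(); return l
lt,lr=line(T),line(Rr); print('ang top',np.degrees(np.arctan2(lt[1],lt[0])),'right',np.degrees(np.arctan2(lr[1],lr[0])))
A=np.c_[lt[:2],-lr[:2]]; k=np.linalg.solve(A,lr[2:]-lt[2:]); C=lt[2:]+k[0]*lt[:2]; print('corner(-100,185)',C)
y=lt[:2]*np.sign(lt[1]); x=np.array([y[1],-y[0]])
O=C+x*.1-y*.185
loc=lambda P:np.c_[(P[:,:2]-O)@x,(P[:,:2]-O)@y]
print('O',O,'yaxis',y,'deg',np.degrees(np.arctan2(y[1],y[0])))
# wheel: dark grey disc
wh=((hs[...,1]<70)&(g.max(2)<125)&(g.max(2)>45)).astype(np.uint8); w2=np.zeros_like(wh); w2[125:275,322:475]=wh[125:275,322:475]
w2=cv2.morphologyEx(w2,cv2.MORPH_OPEN,np.ones((5,5)))
c=max(cv2.findContours(w2,0,1)[0],key=cv2.contourArea); h=cv2.convexHull(c)[:,0]; P=ray(m,h,.09)
(cx,cy),r=cv2.minEnclosingCircle((P[:,:2]*1000).astype(np.float32)); e=cv2.fitEllipse((P[:,:2]*1000).astype(np.float32)); print('wheel',cx,cy,r,e,'rackloc',loc(np.array([e[0]])/1000))
# walls
bright=((g.min(2)>105)&(hs[...,1]<60)).astype(np.uint8); b=np.zeros_like(bright); b[120:285,190:266]=bright[120:285,190:266]
for c in cv2.findContours(b,0,2)[0]:
    if cv2.contourArea(c)>150:
        P=ray(m,c[:,0],.07); L=loc(P); print('wall px',c[:,0].mean(0),'loc x',L[:,0].min(),L[:,0].max(),'y',L[:,1].min(),L[:,1].max())
red=((g[...,0]>130)&(g[...,1]<60)).astype(np.uint8); c=max(cv2.findContours(red,0,1)[0],key=cv2.contourArea); P=ray(m,c[:,0],.11)[:,:2]; r=cv2.minAreaRect((P*1000).astype(np.float32)); print('red',r,cv2.boxPoints(r).round(1).tolist())
q=np.array([(368,256)]); print('hinge',ray(m,q,.11))
for n in('scene','side'): print(n,'wheel px',proj(cm(n),[e[0][0]/1000,e[0][1]/1000,.09]),'slot',proj(cm(n),np.r_[O-.062*y,.015]))
from m1 import rect
rect('w1',(g.max(2)<75).astype(np.uint8),.016,(20,50,125,190),1)
```

```text
ang top -85.41779 right 4.5881877
corner(-100,185) [0.39452526 0.29694536]
O [0.50898516 0.1205256 ] yaxis [-0.07988927  0.99680376] deg 94.5822
wheel 502.67242431640625 222.64227294921875 77.07893371582031 ((500.4789733886719, 221.79539489746094), (145.8488311767578, 148.73782348632812), 26.26129722595215) rackloc [[-0.00038863  0.10162567]]
wall px [230.28571429 222.78571429] loc x 0.007462433366049551 0.021857331431544412 y -0.09442635248086614 -0.04523283430897825
wall px [224.22413793 184.20689655] loc x -0.037839362891402196 -0.014823690658415373 y -0.09433627183997943 -0.044846977006198586
wall px [219.84615385 139.48076923] loc x -0.0829101713923544 -0.05975265503508178 y -0.09397357547818547 -0.04517130499890003
red ((502.976318359375, 223.1052703857422), (12.6937255859375, 63.63357925415039), 59.20595932006836) [[472.3999938964844, 233.89999389648438], [527.0999755859375, 201.39999389648438], [533.5999755859375, 212.3000030517578], [478.8999938964844, 244.8000030517578]]
hinge [[0.54599192 0.19532002 0.11      ]]
scene wheel px [[463.00403908 251.41058081]] slot [[401.89489257 263.44892315]]
side wheel px [[258.96440375 420.33467708]] slot [[287.89682327 358.05977432]]
w1 px [ 71. 127.] c [ 436.3 -131.9] size [ 65.3 120.4] ang 62.9 box [[368.0, -134.0], [475.0, -188.0], [505.0, -130.0], [398.0, -75.0]]
```

>>> play_rows --motion '[{"grip": 0, "tx": -0.003, "ty": -0.038, "tz": 0, "ax": 0, "ay": 0, "az": -0.1}, {"grip": 0, "tx": -0.003, "ty": -0.05, "tz": 0, "ax": 0, "ay": 0, "az": -0.1}, {"grip": 0, "tx": -0.003, "ty": -0.05, "tz": -0.01, "ax": 0, "ay": 0, "az": -0.1}, {"grip": 0, "tx": -0.003, "ty": -0.05, "tz": -0.03, "ax": 0, "ay": 0, "az": -0.1}, {"grip": 0, "tx": -0.003, "ty": -0.04, "tz": -0.04, "ax": 0, "ay": 0, "az": -0.1}]'

```text
time_s: 2.02
eef_pos: [0.4795, -0.082, 0.2542]
tool_rot: [0.725, 3.054, -0.0]
contact_force: [0.8, -0.2, -0.6]
width: 1.004
gripper_force: 0.0
```

>>> play_rows --motion '[{"grip": 0, "tx": -0.003, "ty": -0.04, "tz": -0.04, "ax": 0, "ay": 0, "az": 0}, {"grip": 0, "tx": -0.002, "ty": -0.028, "tz": -0.04, "ax": 0, "ay": 0, "az": 0}, {"grip": 0, "tx": 0, "ty": 0, "tz": -0.024, "ax": 0, "ay": 0, "az": 0}, {"grip": 0, "tx": 0, "ty": 0, "tz": 0, "ax": 0, "ay": 0, "az": 0}]'

```text
time_s: 2.52
eef_pos: [0.4731, -0.1477, 0.1488]
tool_rot: [-0.719, -3.054, -0.0]
contact_force: [0.2, 0.7, 0.5]
width: 0.997
gripper_force: 0.0
```

```bash
cat > look.py <<'E'
from h import *
from m1 import rect
import sys
def toolinfo():
    s=env.state(); R=Ro.from_rotvec(s['tool_rot']).as_matrix()
    print('tcp',s['eef_pos'].round(4),'tooly deg',np.degrees(np.arctan2(R[1,1],R[0,1])).round(2),'z',R[:,2].round(3),'w',round(s['width'],3),'gf',round(s['gripper_force'],1),'F',s['contact_force'].round(1),'j',s['joints'].round(2),'t',s['time_s']); return s,R
if __name__=='__main__':
    f=sys.argv[1]; z=float(sys.argv[2]); im,m=snap('wrist',f+'.png'); toolinfo()
    hs=cv2.cvtColor(im,cv2.COLOR_RGB2HSV)
    rect(f,(im.max(2)<75).astype(np.uint8),z,(0,0,640,300),3)
E
python3 look.py w2 .016
```

```text
tcp [ 0.4741 -0.1476  0.1501] tooly deg 63.56 z [-0.002  0.001 -1.   ] w 1.002 gf 0.0 F [ 0.4  0.  -0.1] j [ 0.21  0.4   0.07  1.95 -0.04  0.8   1.4 ] t 2.575
w2 px [561. 136.] c [520.3  16.5] size [106.1 200.1] ang 77.7 box [[411.0, -14.0], [607.0, -57.0], [629.0, 47.0], [434.0, 90.0]]
w2 px [ 76. 244.] c [ 412.8 -312.3] size [ 67.7 104.7] ang 88.0 box [[359.0, -344.0], [464.0, -348.0], [466.0, -280.0], [362.0, -277.0]]
w2 px [285. 184.] c [ 428.7 -149.4] size [ 28.3 118.3] ang 63.1 box [[370.0, -135.0], [475.0, -189.0], [488.0, -164.0], [382.0, -110.0]]
```

View pics/w2.png

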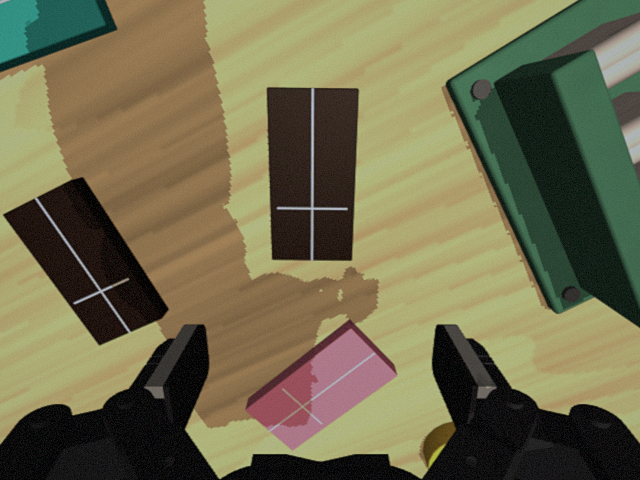

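A is centred at (313,174), with corners (267,88), (358,89), (353,259) and (272,260). The fingers will come down around its +x end (image bottom). B is at (87,260), and pink lies at the fingers (320,385).

Run:
```python
from h import *
im,m=load('w2')
P=ray(m,[(267,88),(358,89),(353,259),(272,260)],.016)[:,:2]*1000
print(P.round(1),P.mean(0)); d=P[2:].mean(0)-P[:2].mean(0); L=np.linalg.norm(d); d/=L
print('len',L,'w',np.linalg.norm(P[0]-P[1]),np.linalg.norm(P[2]-P[3]),'ang',np.degrees(np.arctan2(d[1],d[0])),'grasp15',P.mean(0)+d*45)
Q=ray(m,[(4,214),(82,178),(168,310),(99,345)],.016)[:,:2]*1000;print('B',Q.round(1),Q.mean(0),np.linalg.norm(Q-np.roll(Q,1,0),axis=1))
pk=ray(m,[(247,405),(350,320),(397,372),(293,450)],.016)[:,:2]*1000;print('pink',pk.round(1))
```

```text
[[ 370.  -134.8]
 [ 396.8  -82.4]
 [ 502.  -134.9]
 [ 475.8 -189.1]] [ 436.13249113 -135.28883101]
len 118.23648726051842 w 58.81994829043668 60.173057330148765 ang -26.83064753461427 grasp15 [ 476.28799436 -155.59980244]
B [[ 359.7 -343.4]
 [ 363.7 -277.7]
 [ 476.3 -281.3]
 [ 478.  -348.3]] [ 419.40987198 -312.66324559] [118.40497342  65.81227028 112.61210368  66.99998389]
pink [[ 582.2 -271.5]
 [ 547.3 -158.5]
 [ 608.4 -144.4]
 [ 643.1 -259.4]]
```

>>> play_rows --force 20 --motion '[{"grip": 0, "tx": 0.002, "ty": -0.008, "tz": -0.045, "ax": 0, "ay": 0, "az": 0}, {"grip": 0, "tx": 0, "ty": 0, "tz": -0.045, "ax": 0, "ay": 0, "az": 0}, {"grip": 0, "tx": 0, "ty": 0, "tz": -0.035, "ax": 0, "ay": 0, "az": 0}, {"grip": 0, "tx": 0, "ty": 0, "tz": -0.02, "ax": 0, "ay": 0, "az": 0}, {"grip": 0, "tx": 0, "ty": 0, "tz": -0.007, "ax": 0, "ay": 0, "az": 0}]'

```text
time_s: 3.2
eef_pos: [0.4772, -0.1555, -0.0015]
tool_rot: [0.717, 3.058, 0.0]
contact_force: [-0.2, 0.8, -1.1]
width: 0.999
gripper_force: 0.0
```

>>> play_rows --motion '[{"grip": 0, "tx": 0, "ty": 0, "tz": -0.002, "ax": 0, "ay": 0, "az": 0}, {"grip": 0.15, "tx": 0, "ty": 0, "tz": 0, "ax": 0, "ay": 0, "az": 0}]'

```text
time_s: 3.45
eef_pos: [0.4772, -0.1562, -0.0026]
tool_rot: [0.718, 3.057, -0.0]
contact_force: [-0.0, 0.1, -0.0]
width: 0.853
gripper_force: 0.0
```

Run:
```python
from look import *
toolinfo()
```

```text
tcp [ 0.4772 -0.1562 -0.0026] tooly deg 63.55 z [ 0.002 -0.    -1.   ] w 0.853 gf 0.0 F [-0.   0.1 -0. ] j [ 0.24  0.64  0.04  2.08 -0.06  0.41  1.44] t 3.45
```

>>> play_rows --force 20 --motion '[{"grip": 0.5, "tx": 0, "ty": 0, "tz": 0, "ax": 0, "ay": 0, "az": 0}, {"grip": 0.5, "tx": 0, "ty": 0, "tz": 0, "ax": 0, "ay": 0, "az": 0}, {"grip": 0.5, "tx": 0, "ty": 0, "tz": 0, "ax": 0, "ay": 0, "az": 0}, {"grip": 0.5, "tx": 0, "ty": 0, "tz": 0, "ax": 0, "ay": 0, "az": 0}]'

```text
time_s: 3.95
eef_pos: [0.477, -0.1562, -0.0026]
tool_rot: [0.719, 3.057, 0.0]
contact_force: [-0.6, 1.8, 7.3]
width: 0.698
gripper_force: 21.0
```

>>> play_rows --motion '[{"grip": 0.5, "tx": 0, "ty": 0, "tz": 0.01, "ax": 0, "ay": 0, "az": 0}, {"grip": 0.5, "tx": 0, "ty": 0, "tz": 0.02, "ax": 0, "ay": 0, "az": 0}, {"grip": 0.5, "tx": 0, "ty": 0, "tz": 0.02, "ax": 0, "ay": 0, "az": 0}, {"grip": 0.5, "tx": 0, "ty": 0, "tz": 0.02, "ax": 0, "ay": 0, "az": 0}, {"grip": 0.5, "tx": 0, "ty": 0, "tz": 0.02, "ax": 0, "ay": 0, "az": 0}]'

```text
time_s: 4.58
eef_pos: [0.4762, -0.1561, 0.0877]
tool_rot: [0.719, 3.058, -0.0]
contact_force: [0.1, -0.8, -1.8]
width: 0.693
gripper_force: 22.9
```

>>> play_rows --motion '[{"grip": 0.5, "tx": 0, "ty": 0, "tz": 0.03, "ax": 0, "ay": 0, "az": 0}, {"grip": 0.5, "tx": 0, "ty": 0, "tz": 0.04, "ax": 0, "ay": 0, "az": 0}, {"grip": 0.5, "tx": 0, "ty": 0, "tz": 0.04, "ax": 0, "ay": 0, "az": 0}, {"grip": 0.5, "tx": 0, "ty": 0, "tz": 0.03, "ax": 0, "ay": 0, "az": 0}, {"grip": 0.5, "tx": 0, "ty": 0, "tz": 0.01, "ax": 0, "ay": 0, "az": 0}]'

```text
time_s: 5.2
eef_pos: [0.4768, -0.1563, 0.2386]
tool_rot: [0.718, 3.055, -0.0]
contact_force: [0.6, 0.4, -2.3]
width: 0.696
gripper_force: 22.9
```

Run:
```python
from look import *
toolinfo()
im,m=snap('side','s2.png'); im2,m2=snap('scene','c2.png'); im3,_=snap('wrist','w3.png')
a=cv2.resize(im[150:350,280:480],(400,400)); b=cv2.resize(im2[150:290,270:410],(400,400)); 
cv2.imwrite('pics/v3.png',np.hstack([a,b])[...,::-1])
```

```text
tcp [ 0.4768 -0.1563  0.2386] tooly deg 63.54 z [ 0.003 -0.001 -1.   ] w 0.696 gf 22.9 F [ 0.6  0.4 -2.3] j [ 0.21  0.31  0.08  1.81 -0.03  1.02  1.41] t 5.2
```

View pics/v3.png

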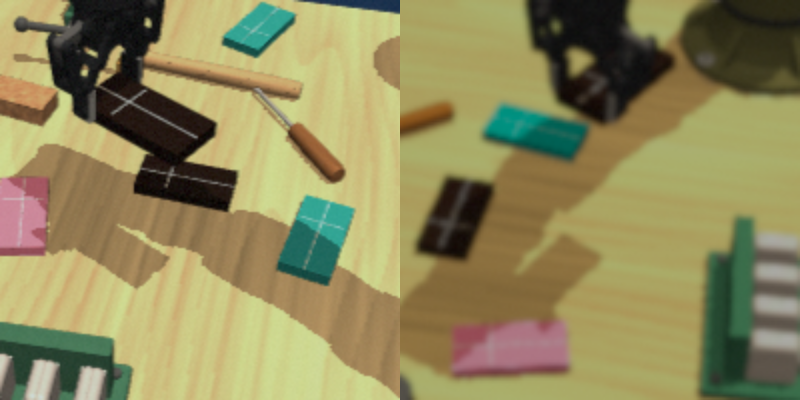

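The 20 N grip keeps the blank level, so I'll lower it a little and ease the closure until it swings.

>>> play_rows --force 20 --motion '[{"grip": 0.5, "tx": 0, "ty": 0, "tz": -0.04, "ax": 0, "ay": 0, "az": 0}, {"grip": 0.5, "tx": 0, "ty": 0, "tz": -0.04, "ax": 0, "ay": 0, "az": 0}, {"grip": 0.5, "tx": 0, "ty": 0, "tz": -0.02, "ax": 0, "ay": 0, "az": 0}, {"grip": 0.31, "tx": 0, "ty": 0, "tz": 0, "ax": 0, "ay": 0, "az": 0}]'

```text
time_s: 5.85
eef_pos: [0.4745, -0.1555, 0.1339]
tool_rot: [-0.718, -3.052, -0.0]
contact_force: [-0.0, 0.1, -1.3]
width: 0.695
gripper_force: 22.9
```

>>> play_rows --motion '[{"grip": 0.31, "tx": 0, "ty": 0, "tz": 0, "ax": 0, "ay": 0, "az": 0}, {"grip": 0.31, "tx": 0, "ty": 0, "tz": 0, "ax": 0, "ay": 0, "az": 0}]'

```text
time_s: 6.1
eef_pos: [0.4769, -0.1562, 0.1372]
tool_rot: [0.719, 3.057, -0.0]
contact_force: [0.7, -0.0, -1.4]
width: 0.696
gripper_force: 22.9
```

```bash
cat > darkbox.py <<'E'
from look import *
def db(tag):
    toolinfo()
    for n in('side','scene'):
        im,m=snap(n,tag+n+'.png'); s=env.state(); c=proj(m,s['eef_pos']-[0,0,0])[0].astype(int)
        x,y=c; a=im[max(0,y-70):y+80,max(0,x-75):x+75]; cv2.imwrite('pics/%s%s_z.png'%(tag,n),cv2.resize(a,(400,400))[...,::-1])
    h=[cv2.imread('pics/%s%s_z.png'%(tag,n)) for n in('side','scene')]; cv2.imwrite('pics/%s.png'%tag,np.hstack(h))
if __name__=='__main__': db(sys.argv[1])
E
python3 darkbox.py v4
```

```text
tcp [ 0.4769 -0.1562  0.1372] tooly deg 63.54 z [ 0.001 -0.    -1.   ] w 0.696 gf 22.9 F [ 0.7 -0.  -1.4] j [ 0.22  0.42  0.07  1.96 -0.04  0.76  1.42] t 6.1
```

>>> play_rows --motion '[{"grip": 0.304, "tx": 0, "ty": 0, "tz": 0, "ax": 0, "ay": 0, "az": 0}, {"grip": 0.304, "tx": 0, "ty": 0, "tz": 0, "ax": 0, "ay": 0, "az": 0}]'

```text
time_s: 6.45
eef_pos: [0.4765, -0.1561, 0.1367]
tool_rot: [0.719, 3.058, -0.0]
contact_force: [-0.4, 1.2, -1.5]
width: 0.698
gripper_force: 20.9
```

>>> play_rows --motion '[{"grip": 0.3, "tx": 0, "ty": 0, "tz": 0, "ax": 0, "ay": 0, "az": 0}, {"grip": 0.3, "tx": 0, "ty": 0, "tz": 0, "ax": 0, "ay": 0, "az": 0}]'

```text
time_s: 6.7
eef_pos: [0.4764, -0.1561, 0.1364]
tool_rot: [-0.719, -3.058, 0.0]
contact_force: [-0.2, -0.1, -1.0]
width: 0.701
gripper_force: 8.2
```

>>> play_rows --motion '[{"grip": 0.296, "tx": 0, "ty": 0, "tz": 0, "ax": 0, "ay": 0, "az": 0}, {"grip": 0.296, "tx": 0, "ty": 0, "tz": 0, "ax": 0, "ay": 0, "az": 0}]'

```text
time_s: 6.95
eef_pos: [0.4765, -0.1561, 0.1365]
tool_rot: [0.719, 3.058, -0.0]
contact_force: [0.5, 0.6, -0.1]
width: 0.705
gripper_force: 0.0
```

```bash
python3 darkbox.py v5
```

```text
tcp [ 0.4765 -0.1561  0.1365] tooly deg 63.54 z [ 0. -0. -1.] w 0.705 gf 0.0 F [ 0.5  0.6 -0.1] j [ 0.22  0.42  0.07  1.96 -0.04  0.76  1.42] t 6.95
```

View pics/v5.png

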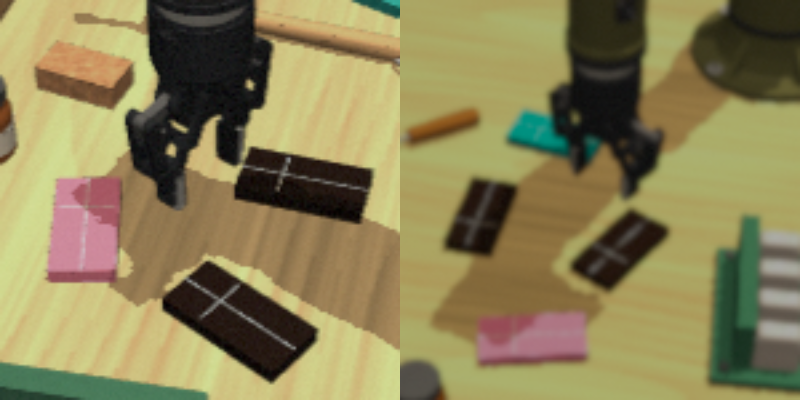

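It dropped, and A now lies flat about where it was. I'll measure it again and regrip with a light closure before lifting, so it hinges up while its far end rests on the bench.

```bash
cat > blk.py <<'E'
from look import *
def blk(f,box,z=.016,cam='wrist'):
    if f and not __import__('os').path.exists('pics/%s.npz'%f): snap(cam,f+'.png')
    im,m=load(f); M=np.zeros(im.shape[:2],np.uint8); x0,y0,x1,y1=box
    M[y0:y1,x0:x1]=(im.max(2)<85)[y0:y1,x0:x1]; M=cv2.morphologyEx(M,cv2.MORPH_CLOSE,np.ones((7,7))); M=cv2.morphologyEx(M,cv2.MORPH_OPEN,np.ones((9,9)))
    for c in sorted(cv2.findContours(M,0,2)[0],key=cv2.contourArea)[::-1][:3]:
        q=cv2.approxPolyDP(cv2.convexHull(c),6,True)[:,0]; P=ray(m,q,z)[:,:2]*1000; r=cv2.minAreaRect(P.astype(np.float32))
        print('px',c[:,0].mean(0).round(),'poly',q.tolist(),'\n  c',np.round(r[0],1),'size',np.round(r[1],1),'ang',round(r[2],2))
toolinfo(); blk('w4',(140,0,480,310)); blk('v5scene',(300,190,420,270));
E
python3 blk.py
```

```text
tcp [ 0.4765 -0.1561  0.1365] tooly deg 63.53 z [ 0. -0. -1.] w 0.701 gf 0.0 F [-1.   0.4  0.4] j [ 0.22  0.42  0.07  1.96 -0.04  0.76  1.42] t 7.05
px [317. 167.] poly [[364, 85], [358, 262], [276, 263], [269, 85]] 
  c [ 439.9 -140.3] size [ 58.4 117.6] ang 63.57
px [155. 289.] poly [[140, 275], [148, 275], [164, 309], [140, 309]] 
  c [ 458.6 -286.4] size [17.8 27.4] ang 63.5
px [339. 202.] poly [[355, 194], [351, 210], [317, 202], [317, 190]] 
  c [ 267.1 -197.7] size [ 85.6 135.5] ang 0.01
px [339. 239.] poly [[354, 228], [340, 250], [327, 248], [342, 226]] 
  c [ 446.1 -140. ] size [ 39.7 118.2] ang 75.65
```

>>> play_rows --force 20 --motion '[{"grip": 0, "tx": 0.0065, "ty": -0.0055, "tz": 0, "ax": 0, "ay": 0, "az": 0}, {"grip": 0, "tx": 0, "ty": 0, "tz": -0.04, "ax": 0, "ay": 0, "az": 0}, {"grip": 0, "tx": 0, "ty": 0, "tz": -0.045, "ax": 0, "ay": 0, "az": 0}, {"grip": 0, "tx": 0, "ty": 0, "tz": -0.038, "ax": 0, "ay": 0, "az": 0}, {"grip": 0, "tx": 0, "ty": 0, "tz": -0.015, "ax": 0, "ay": 0, "az": 0}]'

```text
time_s: 7.72
eef_pos: [0.4824, -0.1615, -0.0034]
tool_rot: [-0.718, -3.056, -0.0]
contact_force: [-0.3, -0.4, -0.0]
width: 1.0
gripper_force: 0.0
```

>>> play_rows --motion '[{"grip": 0.25, "tx": 0, "ty": 0, "tz": 0, "ax": 0, "ay": 0, "az": 0}, {"grip": 0.302, "tx": 0, "ty": 0, "tz": 0, "ax": 0, "ay": 0, "az": 0}, {"grip": 0.302, "tx": 0, "ty": 0, "tz": 0, "ax": 0, "ay": 0, "az": 0}, {"grip": 0.302, "tx": 0, "ty": 0, "tz": 0, "ax": 0, "ay": 0, "az": 0}]'

```text
time_s: 8.22
eef_pos: [0.4836, -0.1617, -0.0007]
tool_rot: [0.719, 3.056, -0.0]
contact_force: [0.4, -0.1, 3.8]
width: 0.696
gripper_force: 9.8
```

>>> play_rows --motion '[{"grip": 0.301, "tx": 0, "ty": 0, "tz": 0.01, "ax": 0, "ay": 0, "az": 0}, {"grip": 0.301, "tx": 0, "ty": 0, "tz": 0.01, "ax": 0, "ay": 0, "az": 0}, {"grip": 0.301, "tx": 0, "ty": 0, "tz": 0.01, "ax": 0, "ay": 0, "az": 0}, {"grip": 0.301, "tx": 0, "ty": 0, "tz": 0.01, "ax": 0, "ay": 0, "az": 0}, {"grip": 0.301, "tx": 0, "ty": 0, "tz": 0, "ax": 0, "ay": 0, "az": 0}]'

```text
time_s: 8.85
eef_pos: [0.4835, -0.1617, 0.0394]
tool_rot: [0.719, 3.057, -0.0]
contact_force: [-0.8, -0.2, -2.6]
width: 0.703
gripper_force: 9.2
```

Run:
```python
from look import *
toolinfo(); snap('side','s6.png'); snap('wrist','w6.png'); im,m=load('s6')
M=np.zeros(im.shape[:2],np.uint8); M[190:340,270:430]=(im.max(2)<60)[190:340,270:430]
print(proj(m,env.state()['eef_pos'])); cv2.imwrite('pics/s6z.png',cv2.resize(im[190:340,270:420],(450,450))[...,::-1])
```

```text
tcp [ 0.4835 -0.1617  0.0394] tooly deg 63.54 z [ 0.002 -0.    -1.   ] w 0.703 gf 9.2 F [-0.8 -0.2 -2.6] j [ 0.24  0.58  0.05  2.03 -0.06  0.53  1.44] t 8.85
[[332.19823571 272.51092974]]
```

View pics/s6z.png

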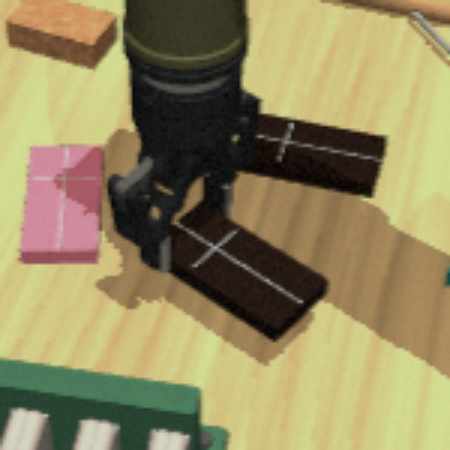

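The gripped end is up and the far end is near the bench, apparently hinged or nearly so. I'll ease the grip a touch more and keep lifting slowly.

>>> play_rows --motion '[{"grip": 0.3, "tx": 0, "ty": 0, "tz": 0, "ax": 0, "ay": 0, "az": 0}, {"grip": 0.299, "tx": 0, "ty": 0, "tz": 0.0, "ax": 0, "ay": 0, "az": 0}, {"grip": 0.299, "tx": 0, "ty": 0, "tz": 0, "ax": 0, "ay": 0, "az": 0}]'

```text
time_s: 9.32
eef_pos: [0.4827, -0.1615, 0.0382]
tool_rot: [-0.719, -3.058, 0.0]
contact_force: [-1.3, 0.3, -1.5]
width: 0.7
gripper_force: 4.5
```

>>> play_rows --motion '[{"grip": 0.299, "tx": 0, "ty": 0, "tz": 0.015, "ax": 0, "ay": 0, "az": 0}, {"grip": 0.299, "tx": 0, "ty": 0, "tz": 0.015, "ax": 0, "ay": 0, "az": 0}, {"grip": 0.299, "tx": 0, "ty": 0, "tz": 0.015, "ax": 0, "ay": 0, "az": 0}, {"grip": 0.299, "tx": 0, "ty": 0, "tz": 0, "ax": 0, "ay": 0, "az": 0}]'

```text
time_s: 9.82
eef_pos: [0.4849, -0.1623, 0.0856]
tool_rot: [0.718, 3.053, -0.001]
contact_force: [2.2, -1.9, 4.8]
width: 0.702
gripper_force: 4.6
```

Run:
```python
from look import *
toolinfo(); snap('side','s7.png'); im,m=load('s7')
cv2.imwrite('pics/s7z.png',cv2.resize(im[190:340,270:420],(450,450))[...,::-1])
```

```text
tcp [ 0.4849 -0.1623  0.0856] tooly deg 63.54 z [ 0.005 -0.002 -1.   ] w 0.702 gf 4.6 F [ 2.2 -1.9  4.8] j [ 0.23  0.51  0.06  1.99 -0.05  0.64  1.44] t 9.825
```

View pics/s7z.png

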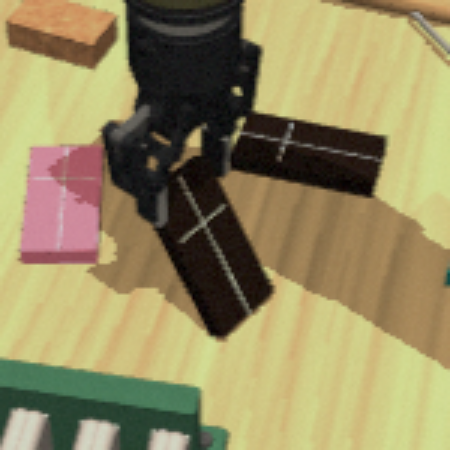

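It now hinges on its far end at 4.6 N, so I'll keep lifting until it hangs and then firm the grip.

>>> play_rows --motion '[{"grip": 0.299, "tx": 0, "ty": 0, "tz": 0.015, "ax": 0, "ay": 0, "az": 0}, {"grip": 0.299, "tx": 0, "ty": 0, "tz": 0.015, "ax": 0, "ay": 0, "az": 0}, {"grip": 0.299, "tx": 0, "ty": 0, "tz": 0.015, "ax": 0, "ay": 0, "az": 0}, {"grip": 0.299, "tx": 0, "ty": 0, "tz": 0.01, "ax": 0, "ay": 0, "az": 0}, {"grip": 0.299, "tx": 0, "ty": 0, "tz": 0, "ax": 0, "ay": 0, "az": 0}]'

```text
time_s: 10.5
eef_pos: [0.483, -0.1615, 0.1386]
tool_rot: [0.719, 3.058, -0.0]
contact_force: [-0.2, -0.6, -1.4]
width: 0.701
gripper_force: 3.9
```

>>> play_rows --force 40 --motion '[{"grip": 0.299, "tx": 0, "ty": 0, "tz": 0, "ax": 0, "ay": 0, "az": 0}, {"grip": 0.299, "tx": 0, "ty": 0, "tz": 0, "ax": 0, "ay": 0, "az": 0}, {"grip": 0.299, "tx": 0, "ty": 0, "tz": 0, "ax": 0, "ay": 0, "az": 0}, {"grip": 0.5, "tx": 0, "ty": 0, "tz": 0, "ax": 0, "ay": 0, "az": 0}, {"grip": 0.5, "tx": 0, "ty": 0, "tz": 0, "ax": 0, "ay": 0, "az": 0}]'

```text
time_s: 11.12
eef_pos: [0.4829, -0.1615, 0.1384]
tool_rot: [-0.719, -3.058, 0.0]
contact_force: [0.1, 0.7, -1.8]
width: 0.689
gripper_force: 43.5
```

>>> play_rows --motion '[{"grip": 0.5, "tx": 0, "ty": 0, "tz": 0.03, "ax": 0, "ay": 0, "az": 0}, {"grip": 0.5, "tx": 0, "ty": 0, "tz": 0.04, "ax": 0, "ay": 0, "az": 0.1}, {"grip": 0.5, "tx": 0, "ty": 0, "tz": 0.04, "ax": 0, "ay": 0, "az": 0.1}, {"grip": 0.5, "tx": 0, "ty": 0, "tz": 0.02, "ax": 0, "ay": 0, "az": 0.1}, {"grip": 0.5, "tx": 0, "ty": 0, "tz": 0, "ax": 0, "ay": 0, "az": 0}]'

```text
time_s: 11.75
eef_pos: [0.4836, -0.1618, 0.2698]
tool_rot: [0.255, 3.128, -0.001]
contact_force: [-0.5, -0.1, -1.8]
width: 0.691
gripper_force: 43.9
```

```bash
python3 darkbox.py v8; cd pics; python3 -c "
import cv2,numpy as np
"
```

```text
tcp [ 0.4836 -0.1618  0.2698] tooly deg 80.68 z [ 0.003 -0.001 -1.   ] w 0.691 gf 43.9 F [-0.5 -0.1 -1.8] j [ 0.27  0.29  0.01  1.74 -0.    1.11  1.69] t 11.75
```

View pics/v8.png

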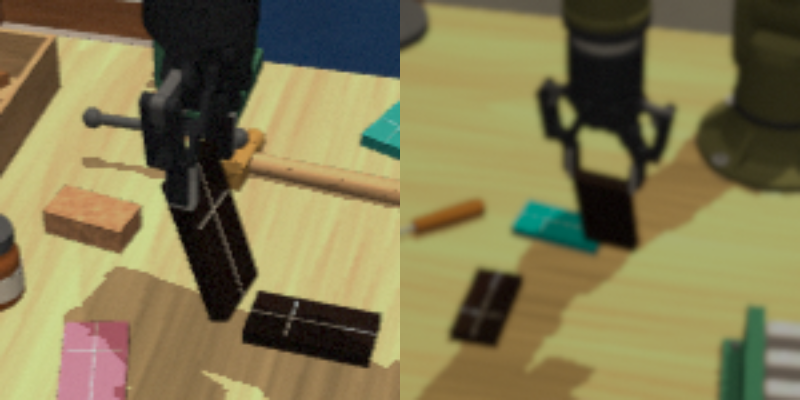

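It hangs, but leaning toward the robot. I'll triangulate the bottom (+x,+y) corner, which both views show: side at about crop (212,320), scene at about crop (636,248).

```bash
cat > tri.py <<'E'
from look import *
def tri(pairs):
    A=[];b=[]
    for m,p in pairs:
        d=m['rotation']@np.linalg.inv(m['K'])@np.r_[p,1]; d/=np.linalg.norm(d); I=np.eye(3)-np.outer(d,d); A.append(I); b.append(I@m['eye'])
    A=np.vstack(A);b=np.hstack(b); x,res,_,_=np.linalg.lstsq(A,b,rcond=None); return x,np.linalg.norm(A@x-b)
def comp(f,box,seed,thr):
    im,m=load(f); M=np.zeros(im.shape[:2],np.uint8); x0,y0,x1,y1=box; M[y0:y1,x0:x1]=(im.max(2)<thr)[y0:y1,x0:x1]
    M=cv2.morphologyEx(M,cv2.MORPH_OPEN,np.ones((3,3))); M=cv2.morphologyEx(M,cv2.MORPH_CLOSE,np.ones((3,3))); n,l=cv2.connectedComponents(M); q=np.argwhere(l==l[seed[1],seed[0]])[:,::-1]; return m,q,l[seed[1],seed[0]]
if __name__=='__main__':
    s,R=toolinfo(); T=s['eef_pos']
    for f,cc,thr in(('v8side',(220,270),60),('v8scene',(605,225),60)):
        im,m=load(f); o=proj(m,T)[0].astype(int)-[75,70]; print(f,'TCP px',o+[75,70])
        c0=(o+np.array([(cc[0]%400)*150/400,cc[1]*150/400])).astype(int)
        m,q,l=comp(f,(c0[0]-35,c0[1]-35,c0[0]+35,c0[1]+35),tuple(c0),thr); print('lab',l,len(q),'px at',c0,'bottommost',q[q[:,1].argmax()],'max c+r',q[(q.sum(1)).argmax()],'min c-r',q[(q[:,0]-q[:,1]).argmin()], 'rightmost',q[q[:,0].argmax()])
        h=cv2.approxPolyDP(cv2.convexHull(q.astype(np.int32)),2,True)[:,0]; print(h.tolist())
E
python3 tri.py
```

```text
tcp [ 0.4824 -0.1615  0.2676] tooly deg 80.59 z [-0.001  0.    -1.   ] w 0.687 gf 43.9 F [-0.6 -0.2 -3. ] j [ 0.27  0.29  0.01  1.74 -0.    1.11  1.69] t 11.85
v8side TCP px [331 189]
lab 1 1022 px at [338 220] bottommost [335 237] max c+r [341 237] min c-r [335 237] rightmost [351 219]
[[341, 237], [335, 237], [317, 189], [318, 185], [341, 186], [351, 219]]
v8scene TCP px [332 181]
lab 1 738 px at [333 195] bottommost [340 203] max c+r [345 202] min c-r [326 200] rightmost [356 160]
[[356, 160], [345, 202], [326, 200], [314, 160]]
```

Run:
```python
from tri import *
ms,mc=cm('side'),cm('scene')
print(tri([(ms,(335.,237.)),(mc,(345.5,202.5))]))
s,R=toolinfo(); T=s['eef_pos'];y=R[:,1]*np.sign(R[1,1])
x=np.array([y[1],-y[0],0])
for th in(0,10,20,30):
    t=np.radians(th); d=-np.sin(t)*x-np.cos(t)*np.array([0,0,1]); n=np.cos(t)*x-np.sin(t)*np.array([0,0,1])
    print(th,(T+[0,0,.008]+d*.109+n*.008+y*.03).round(4), 'px side',proj(ms,T+[0,0,.008]+d*.109+n*.008+y*.03).round(0),'scene',proj(mc,T+[0,0,.008]+d*.109+n*.008+y*.03).round(0))
```

```text
(array([ 0.46621229, -0.12572637,  0.18208997]), np.float64(0.002111453756768121))
tcp [ 0.4824 -0.1615  0.2676] tooly deg 80.59 z [-0.001  0.    -1.   ] w 0.687 gf 43.9 F [-0.6 -0.2 -3. ] j [ 0.27  0.29  0.01  1.74 -0.    1.11  1.69] t 11.85
0 [ 0.4952 -0.1332  0.1666] px side [[322. 237.]] scene [[341. 213.]]
10 [ 0.4764 -0.1301  0.1669] px side [[331. 240.]] scene [[344. 209.]]
20 [ 0.458  -0.127   0.1704] px side [[340. 241.]] scene [[346. 204.]]
30 [ 0.4404 -0.1241  0.1772] px side [[348. 241.]] scene [[348. 199.]]
```

Run:
```python
from tri import *
ms,mc=cm('side'),cm('scene')
s,R=toolinfo(); T=s['eef_pos'];y=R[:,1]*np.sign(R[1,1]);x=np.array([y[1],-y[0],0]);z=np.array([0,0,1.])
for th in(0,10,15,20,25):
    t=np.radians(th); d=-np.sin(t)*x-np.cos(t)*z; n=np.cos(t)*x-np.sin(t)*z
    P=T+[0,0,.008]; a=P+d*.03+n*.008+y*.03; b=P+d*.109+n*.008+y*.03; c=b-y*.06; e=b-n*.016; f=e-y*.06
    A=proj(ms,[a,b]); B=proj(mc,[a,b]); C=proj(mc,[c])[0]
    print(th,'side slope',((A[1]-A[0])[0]/(A[1]-A[0])[1]).round(3),'scene slope',((B[1]-B[0])[0]/(B[1]-B[0])[1]).round(3),'scene bl',C.round(0),'br',B[1].round(),'side e,f',proj(ms,[b,e,f]).round(0).tolist())
```

```text
tcp [ 0.4824 -0.1615  0.2676] tooly deg 80.59 z [-0.001  0.    -1.   ] w 0.687 gf 43.9 F [-0.6 -0.2 -3. ] j [ 0.27  0.29  0.01  1.74 -0.    1.11  1.69] t 11.85
0 side slope 0.026 scene slope -0.033 scene bl [322. 208.] br [341. 213.] side e,f [[322.0, 237.0], [330.0, 239.0], [342.0, 222.0]]
10 side slope 0.213 scene slope 0.049 scene bl [324. 204.] br [344. 209.] side e,f [[331.0, 240.0], [338.0, 241.0], [350.0, 223.0]]
15 side slope 0.303 scene slope 0.102 scene bl [325. 202.] br [345. 207.] side e,f [[335.0, 241.0], [343.0, 241.0], [354.0, 223.0]]
20 side slope 0.393 scene slope 0.169 scene bl [326. 199.] br [346. 204.] side e,f [[340.0, 241.0], [347.0, 241.0], [358.0, 223.0]]
25 side slope 0.483 scene slope 0.256 scene bl [328. 197.] br [347. 201.] side e,f [[344.0, 241.0], [351.0, 241.0], [362.0, 222.0]]
```

>>> play_rows --motion '[{"grip": 0.5, "tx": 0.01, "ty": 0.03, "tz": 0.01, "ax": 0, "ay": 0, "az": 0.122}, {"grip": 0.5, "tx": 0.016, "ty": 0.045, "tz": 0, "ax": 0, "ay": 0, "az": 0.122}, {"grip": 0.5, "tx": 0.016, "ty": 0.045, "tz": 0, "ax": 0.0075, "ay": -0.093, "az": 0}, {"grip": 0.5, "tx": 0.016, "ty": 0.045, "tz": 0, "ax": 0.0075, "ay": -0.093, "az": 0}, {"grip": 0.5, "tx": 0.0145, "ty": 0.045, "tz": 0, "ax": 0.0075, "ay": -0.093, "az": 0}]'

```text
time_s: 12.48
eef_pos: [0.5551, 0.0499, 0.2768]
tool_rot: [-0.115, 2.859, 0.017]
contact_force: [-0.2, 0.3, -1.8]
width: 0.689
gripper_force: 43.9
```

>>> play_rows --motion '[{"grip": 0.5, "tx": 0.007, "ty": 0.0145, "tz": -0.04, "ax": 0, "ay": 0, "az": 0}, {"grip": 0.5, "tx": 0, "ty": 0, "tz": -0.02, "ax": 0, "ay": 0, "az": 0}, {"grip": 0.5, "tx": 0, "ty": 0, "tz": 0, "ax": 0, "ay": 0, "az": 0}]'

```text
time_s: 12.85
eef_pos: [0.5605, 0.0629, 0.2154]
tool_rot: [-0.117, 2.866, 0.015]
contact_force: [0.3, 0.0, -1.7]
width: 0.69
gripper_force: 43.9
```

Run:
```python
from tri import *
s,R=toolinfo()
a,m=snap('side','s9.png'); b,m2=snap('scene','c9.png')
p=proj(m,s['eef_pos'])[0]; q=proj(m2,s['eef_pos'])[0]; print(p,q)
def crop(im,c,h,up): 
    x,y=c.astype(int); o=(x-h,y-up); return cv2.resize(im[o[1]:o[1]+2*h,o[0]:o[0]+2*h],(400,400),interpolation=cv2.INTER_CUBIC),o
A,o1=crop(a,p,60,35);B,o2=crop(b,q,40,25); print(o1,o2)
cv2.imwrite('pics/v9.png',np.hstack([A,B])[...,::-1])
```

```text
tcp [0.5605 0.0629 0.2154] tooly deg 94.66 z [ 0.269  0.021 -0.963] w 0.69 gf 43.9 F [ 0.3  0.  -1.7] j [-0.08  0.29 -0.12  1.95  0.11  0.64  1.38] t 12.85
[252.07897553 285.68871992] [411.27985808 226.28363351]
(np.int64(192), np.int64(250)) (np.int64(371), np.int64(201))
```

View pics/v9.png

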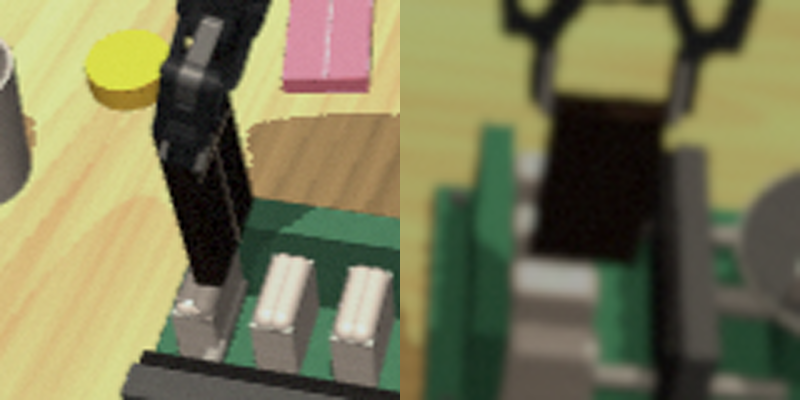

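Run:
```python
from tri import *
ms,mc=cm('side'),cm('scene')
X,r=tri([(ms,(249.9,335.5)),(mc,(417.4,253.4))]); print('bottom +x+y',X,r)
top=ray(ms,[(192+165*.3,250+160*.3)],0)
V=proj(ms,[X,X+[0,0,.06]]); print('vertical slope',(V[1]-V[0])[0]/(V[1]-V[0])[1])
for th in(-5,0,5,10):
    t=np.radians(th); V=proj(ms,[X,X+.06*np.array([np.sin(t),0,np.cos(t)])]); print(th,((V[1]-V[0])[0]/(V[1]-V[0])[1]).round(3))
O=np.array([.509,.1205]);xh=np.array([.9968,.0799]);yh=np.array([-.0799,.9968])
d=X[:2]-O; print('corner rack loc',d@xh,d@yh,'want x .054,y -.032')
# wall tops in side view: 3rd wall between slots (x=+11..35), outer wall 57..
for lx,ly in((23,-50),(23,-100),(69,-50),(-23,-50)):
    P=O+xh*lx/1000+yh*ly/1000; p=proj(ms,[P[0],P[1],.07])[0]; print(lx,ly,'crop px',((p-[192,250])/.3).round(0))
```

```text
bottom +x+y [0.56356872 0.0937896  0.11939636] 0.0019538239667610704
vertical slope 0.20860194312151065
-5 0.075
0 0.209
5 0.334
10 0.454
corner rack loc 0.05225994013416018 -0.03098496401393594 want x .054,y -.032
23 -50 crop px [267. 316.]
23 -100 crop px [291. 244.]
69 -50 crop px [188. 304.]
-23 -50 crop px [348. 329.]
```

Run:
```python
from tri import *
im,ms=load('s9'); 
O=np.array([.509,.1205]);xh=np.array([.9968,.0799]);yh=np.array([-.0799,.9968])
P=lambda lx,ly,z:np.r_[O+xh*lx/1000+yh*ly/1000,z]
for lx in(35,11,-11,-35,-57):
    print(lx,proj(ms,[P(lx,-50,.06),P(lx,-50,.05),P(lx,-50,.04)]).round(1).tolist())
sub=im[:,:,:]
for r in(350,353,356): print(r,[(c,int(im[r,c].min())) for c in range(256,318)])
```

```text
35 [[266.4, 347.0], [267.0, 350.1], [267.5, 353.1]]
11 [[278.9, 349.0], [279.3, 352.0], [279.7, 355.1]]
-11 [[290.4, 350.8], [290.7, 353.9], [291.1, 356.9]]
-35 [[303.0, 352.8], [303.3, 355.8], [303.5, 358.9]]
-57 [[314.7, 354.6], [314.9, 357.7], [315.0, 360.7]]
350 [(256, 88), (257, 77), (258, 73), (259, 85), (260, 74), (261, 57), (262, 57), (263, 75), (264, 78), (265, 77), (266, 80), (267, 104), (268, 110), (269, 110), (270, 111), (271, 108), (272, 108), (273, 109), (274, 108), (275, 104), (276, 99), (277, 106), (278, 103), (279, 99), (280, 83), (281, 81), (282, 80), (283, 79), (284, 79), (285, 84), (286, 79), (287, 79), (288, 80), (289, 80), (290, 86), (291, 131), (292, 145), (293, 140), (294, 164), (295, 173), (296, 171), (297, 166), (298, 176), (299, 188), (300, 190), (301, 185), (302, 164), (303, 136), (304, 94), (305, 84), (306, 78), (307, 77), (308, 83), (309, 84), (310, 78), (311, 76), (312, 77), (313, 81), (314, 81), (315, 74), (316, 99), (317, 148)]
353 [(256, 108), (257, 109), (258, 137), (259, 105), (260, 62), (261, 63), (262, 80), (263, 77), (264, 78), (265, 77), (266, 
[... 605 characters left out ...]
1), (257, 134), (258, 103), (259, 65), (260, 63), (261, 76), (262, 76), (263, 77), (264, 76), (265, 78), (266, 76), (267, 82), (268, 94), (269, 109), (270, 106), (271, 115), (272, 111), (273, 113), (274, 111), (275, 111), (276, 107), (277, 113), (278, 111), (279, 106), (280, 91), (281, 79), (282, 80), (283, 81), (284, 77), (285, 74), (286, 74), (287, 75), (288, 77), (289, 78), (290, 80), (291, 99), (292, 103), (293, 108), (294, 109), (295, 107), (296, 107), (297, 108), (298, 108), (299, 109), (300, 113), (301, 112), (302, 110), (303, 103), (304, 84), (305, 77), (306, 77), (307, 83), (308, 79), (309, 78), (310, 75), (311, 78), (312, 78), (313, 79), (314, 83), (315, 95), (316, 96), (317, 110)]
```

The wall edges seen in the side view (266.7 / 279.5 / 290.5 / 303.7) match my rack frame within 1 mm. The blank is vertical and about 2 mm short in x, so I'll shift it and lower it in.

>>> play_rows --motion '[{"grip": 0.5, "tx": 0.002, "ty": 0, "tz": -0.01, "ax": 0, "ay": 0, "az": 0}, {"grip": 0.5, "tx": 0, "ty": 0, "tz": -0.015, "ax": 0, "ay": 0, "az": 0}, {"grip": 0.5, "tx": 0, "ty": 0, "tz": -0.015, "ax": 0, "ay": 0, "az": 0}, {"grip": 0.5, "tx": 0, "ty": 0, "tz": -0.01, "ax": 0, "ay": 0, "az": 0}, {"grip": 0.5, "tx": 0, "ty": 0, "tz": -0.01, "ax": 0, "ay": 0, "az": 0}]'

```text
time_s: 13.58
eef_pos: [0.5644, 0.0628, 0.1582]
tool_rot: [-0.117, 2.859, 0.016]
contact_force: [-2.2, 0.7, 0.6]
width: 0.688
gripper_force: 44.1
```

>>> play_rows --motion '[{"grip": 0.5, "tx": 0, "ty": 0, "tz": -0.01, "ax": 0, "ay": 0, "az": 0}, {"grip": 0.5, "tx": 0, "ty": 0, "tz": 0, "ax": 0, "ay": 0, "az": 0}]'

```text
time_s: 13.82
eef_pos: [0.5634, 0.0628, 0.1472]
tool_rot: [-0.118, 2.862, 0.015]
contact_force: [-1.1, 0.3, -1.9]
width: 0.688
gripper_force: 43.9
```

Run:
```python
from look import *
s,R=toolinfo(); print(s['moment'])
```

```text
tcp [0.5634 0.0628 0.1472] tooly deg 94.7 z [ 0.273  0.022 -0.962] w 0.688 gf 43.9 F [-1.1  0.3 -1.9] j [-0.1   0.38 -0.09  2.04  0.15  0.45  1.35] t 13.825
[-0.13807335  1.00085393 -0.02730905]
```

>>> play_rows --motion '[{"grip": 0.5, "tx": 0, "ty": 0, "tz": -0.01, "ax": 0, "ay": 0, "az": 0}, {"grip": 0.5, "tx": 0, "ty": 0, "tz": -0.01, "ax": 0, "ay": 0, "az": 0}, {"grip": 0.5, "tx": 0, "ty": 0, "tz": -0.008, "ax": 0, "ay": 0, "az": 0}, {"grip": 0.5, "tx": 0, "ty": 0, "tz": 0, "ax": 0, "ay": 0, "az": 0}]'

```text
time_s: 14.32
eef_pos: [0.5632, 0.0628, 0.1191]
tool_rot: [-0.118, 2.863, 0.015]
contact_force: [-3.4, -0.4, -2.9]
width: 0.683
gripper_force: 44.0
```

>>> play_rows --motion '[{"grip": 0.5, "tx": 0, "ty": 0, "tz": -0.003, "ax": 0, "ay": 0, "az": 0}, {"grip": 0.5, "tx": 0, "ty": 0, "tz": -0.003, "ax": 0, "ay": 0, "az": 0}, {"grip": 0.5, "tx": 0, "ty": 0, "tz": 0, "ax": 0, "ay": 0, "az": 0}]'

```text
time_s: 14.7
eef_pos: [0.565, 0.063, 0.1152]
tool_rot: [-0.117, 2.858, 0.016]
contact_force: [-4.6, -0.1, 4.8]
width: 0.691
gripper_force: 45.4
```

>>> play_rows --motion '[{"grip": 0.3, "tx": 0, "ty": 0, "tz": 0, "ax": 0, "ay": 0, "az": 0}, {"grip": 0.2, "tx": 0, "ty": 0, "tz": 0, "ax": 0, "ay": 0, "az": 0}, {"grip": 0.1, "tx": 0, "ty": 0, "tz": 0, "ax": 0, "ay": 0, "az": 0}, {"grip": 0, "tx": 0, "ty": 0, "tz": 0, "ax": 0, "ay": 0, "az": 0}]'

```text
time_s: 15.2
eef_pos: [0.5649, 0.0631, 0.1147]
tool_rot: [-0.118, 2.859, 0.016]
contact_force: [-0.8, -0.6, -0.1]
width: 1.0
gripper_force: 0.0
```

>>> play_rows --motion '[{"grip": 0, "tx": -0.003, "ty": 0, "tz": 0.015, "ax": 0, "ay": 0, "az": 0}, {"grip": 0, "tx": -0.008, "ty": 0, "tz": 0.04, "ax": 0, "ay": 0, "az": 0}, {"grip": 0, "tx": -0.01, "ty": 0, "tz": 0.05, "ax": -0.0075, "ay": 0.093, "az": 0}, {"grip": 0, "tx": -0.01, "ty": -0.03, "tz": 0.03, "ax": -0.0075, "ay": 0.093, "az": 0}, {"grip": 0, "tx": -0.01, "ty": -0.05, "tz": 0.02, "ax": -0.0075, "ay": 0.093, "az": 0}]'

```text
time_s: 15.82
eef_pos: [0.5236, -0.0158, 0.2731]
tool_rot: [-0.136, 3.137, 0.002]
contact_force: [-0.0, -0.5, -0.1]
width: 0.994
gripper_force: 0.0
```

>>> play_rows --motion '[{"grip": 0, "tx": -0.01, "ty": -0.055, "tz": 0, "ax": 0, "ay": 0, "az": 0}, {"grip": 0, "tx": -0.01, "ty": -0.055, "tz": 0, "ax": 0, "ay": 0, "az": 0}, {"grip": 0, "tx": -0.01, "ty": -0.055, "tz": 0, "ax": 0, "ay": 0, "az": 0}, {"grip": 0, "tx": -0.01, "ty": -0.05, "tz": -0.03, "ax": 0, "ay": 0, "az": 0}, {"grip": 0, "tx": -0.01, "ty": -0.03, "tz": -0.04, "ax": 0, "ay": 0, "az": 0}]'

```text
time_s: 16.45
eef_pos: [0.4732, -0.2652, 0.2006]
tool_rot: [-0.125, 3.136, -0.004]
contact_force: [0.7, 0.2, -0.7]
width: 1.001
gripper_force: 0.0
```

Run:
```python
from tri import *
toolinfo()
a,ms=snap('side','s10.png'); b,mc=snap('scene','c10.png'); w,mw=snap('wrist','w10.png')
A=cv2.resize(a[270:390,210:330],(400,400),interpolation=2);B=cv2.resize(b[195:295,365:465],(400,400),interpolation=2)
cv2.imwrite('pics/v10.png',np.hstack([A,B])[...,::-1])
```

```text
tcp [ 0.4732 -0.2652  0.2006] tooly deg 94.56 z [ 0.004 -0.002 -1.   ] w 1.001 gf 0.0 F [ 0.7  0.2 -0.7] j [ 0.49  0.4  -0.04  1.77  0.02  0.97  2.1 ] t 16.45
```

View pics/v10.png

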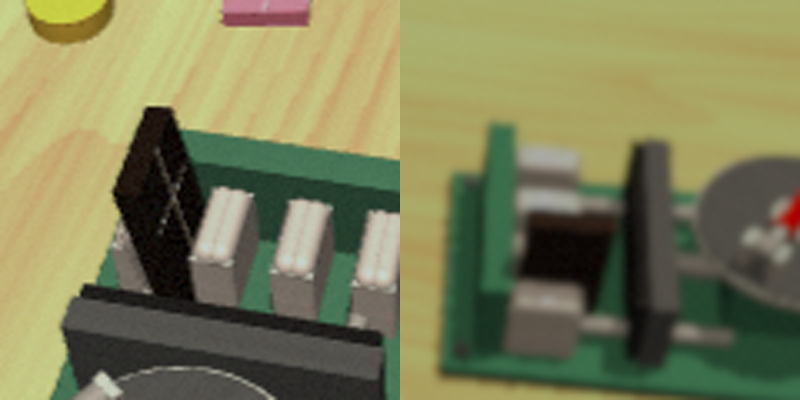

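A stands in the +x slot by itself. Next is B, measured from the wrist picture by mask.

```bash
sed -i '/^toolinfo()/d' blk.py
python3 - <<'E'
from blk import *
im,m=load('w10'); c=proj(m,[.422,-.316,.016])[0]; print(c); x,y=c.astype(int)
blk('w10',(max(0,x-130),max(0,y-130),x+130,min(320,y+130)))
blk('c10',(265,205,315,250))
E
```

```text
[260.42777572 154.55451228]
px [269. 146.] poly [[224, 67], [302, 75], [289, 225], [220, 219]] 
  c [ 419.4 -317.5] size [ 58.4 118.6] ang 88.28
px [289. 226.] poly [[300, 214], [293, 238], [278, 238], [285, 213]] 
  c [ 425.8 -314.3] size [119.6  50.8] ang 4.65
```

>>> play_rows --force 20 --motion '[{"grip": 0, "tx": -0.003, "ty": -0.027, "tz": -0.03, "ax": 0, "ay": 0, "az": -0.055}, {"grip": 0, "tx": -0.0027, "ty": -0.0268, "tz": -0.04, "ax": 0, "ay": 0, "az": -0.055}, {"grip": 0, "tx": 0, "ty": 0, "tz": -0.045, "ax": 0, "ay": 0, "az": 0}, {"grip": 0, "tx": 0, "ty": 0, "tz": -0.04, "ax": 0, "ay": 0, "az": 0}, {"grip": 0, "tx": 0, "ty": 0, "tz": 0, "ax": 0, "ay": 0, "az": 0}]'

```text
time_s: 17.23
eef_pos: [0.4677, -0.3138, 0.0436]
tool_rot: [-0.041, -3.139, -0.004]
contact_force: [0.0, 0.3, 0.0]
width: 1.001
gripper_force: 0.0
```

Run:
```python
from blk import *
toolinfo(); im,m=snap('wrist','w11.png'); c=proj(m,[.422,-.316,.016])[0]; x,y=c.astype(int); print(c)
blk('w11',(max(0,x-150),0,x+150,320))
```

```text
tcp [ 0.4677 -0.3138  0.0436] tooly deg 88.52 z [-0.002  0.003 -1.   ] w 1.001 gf 0.0 F [0.  0.3 0. ] j [ 0.55  0.63 -0.01  1.89  0.01  0.63  2.09] t 17.225
[312.11406063 203.97332507]
px [306. 192.] poly [[231, 46], [381, 48], [366, 319], [246, 317]] 
  c [ 419.3 -318.5] size [ 58.  118.5] ang 87.88
```

>>> play_rows --motion '[{"grip": 0, "tx": 0, "ty": -0.006, "tz": -0.02, "ax": 0, "ay": 0, "az": 0}, {"grip": 0, "tx": 0, "ty": 0, "tz": -0.016, "ax": 0, "ay": 0, "az": 0}, {"grip": 0, "tx": 0, "ty": 0, "tz": -0.0085, "ax": 0, "ay": 0, "az": 0}, {"grip": 0.25, "tx": 0, "ty": 0, "tz": 0, "ax": 0, "ay": 0, "az": 0}, {"grip": 0.302, "tx": 0, "ty": 0, "tz": 0, "ax": 0, "ay": 0, "az": 0}]'

```text
time_s: 17.9
eef_pos: [0.4681, -0.3217, 0.0006]
tool_rot: [0.043, 3.141, -0.0]
contact_force: [0.8, 0.1, 0.8]
width: 0.699
gripper_force: 11.7
```

>>> play_rows --motion '[{"grip": 0.302, "tx": 0, "ty": 0, "tz": 0, "ax": 0, "ay": 0, "az": 0}, {"grip": 0.302, "tx": 0, "ty": 0, "tz": 0, "ax": 0, "ay": 0, "az": 0}]'

```text
time_s: 18.15
eef_pos: [0.468, -0.3217, 0.0006]
tool_rot: [0.043, 3.141, -0.0]
contact_force: [-1.1, 1.9, 6.2]
width: 0.7
gripper_force: 12.3
```

>>> play_rows --motion '[{"grip": 0.3, "tx": 0, "ty": 0, "tz": 0.01, "ax": 0, "ay": 0, "az": 0}, {"grip": 0.299, "tx": 0, "ty": 0, "tz": 0.01, "ax": 0, "ay": 0, "az": 0}, {"grip": 0.299, "tx": 0, "ty": 0, "tz": 0.01, "ax": 0, "ay": 0, "az": 0}, {"grip": 0.299, "tx": 0, "ty": 0, "tz": 0, "ax": 0, "ay": 0, "az": 0}]'

```text
time_s: 18.65
eef_pos: [0.4684, -0.3224, 0.0311]
tool_rot: [0.044, 3.139, -0.002]
contact_force: [1.1, 0.0, 0.7]
width: 0.702
gripper_force: 4.4
```

>>> play_rows --motion '[{"grip": 0.299, "tx": 0, "ty": 0, "tz": 0.01, "ax": 0, "ay": 0, "az": 0}, {"grip": 0.299, "tx": 0, "ty": 0, "tz": 0.015, "ax": 0, "ay": 0, "az": 0}, {"grip": 0.299, "tx": 0, "ty": 0, "tz": 0.015, "ax": 0, "ay": 0, "az": 0}, {"grip": 0.299, "tx": 0, "ty": 0, "tz": 0.015, "ax": 0, "ay": 0, "az": 0}]'

```text
time_s: 19.15
eef_pos: [0.4678, -0.3219, 0.0863]
tool_rot: [0.044, 3.141, -0.0]
contact_force: [0.4, -0.1, -1.9]
width: 0.703
gripper_force: 3.8
```

>>> play_rows --motion '[{"grip": 0.299, "tx": 0, "ty": 0, "tz": 0.015, "ax": 0, "ay": 0, "az": 0}, {"grip": 0.299, "tx": 0, "ty": 0, "tz": 0.015, "ax": 0, "ay": 0, "az": 0}, {"grip": 0.299, "tx": 0, "ty": 0, "tz": 0.015, "ax": 0, "ay": 0, "az": 0}, {"grip": 0.299, "tx": 0, "ty": 0, "tz": 0.01, "ax": 0, "ay": 0, "az": 0}, {"grip": 0.299, "tx": 0, "ty": 0, "tz": 0, "ax": 0, "ay": 0, "az": 0}]'

```text
time_s: 19.77
eef_pos: [0.4681, -0.3221, 0.1407]
tool_rot: [0.044, 3.14, -0.001]
contact_force: [-0.0, -1.3, -1.6]
width: 0.707
gripper_force: 3.5
```

>>> play_rows --force 40 --motion '[{"grip": 0.299, "tx": 0, "ty": 0, "tz": 0, "ax": 0, "ay": 0, "az": 0}, {"grip": 0.299, "tx": 0, "ty": 0, "tz": 0, "ax": 0, "ay": 0, "az": 0}, {"grip": 0.5, "tx": 0, "ty": 0, "tz": 0, "ax": 0, "ay": 0, "az": 0}, {"grip": 0.5, "tx": 0, "ty": 0, "tz": 0, "ax": 0, "ay": 0, "az": 0}]'

```text
time_s: 20.27
eef_pos: [0.4677, -0.3218, 0.1397]
tool_rot: [-0.044, -3.141, -0.0]
contact_force: [-0.3, -0.7, -1.8]
width: 0.686
gripper_force: 43.6
```

>>> play_rows --motion '[{"grip": 0.5, "tx": 0, "ty": 0.02, "tz": 0.03, "ax": 0, "ay": 0, "az": 0.05}, {"grip": 0.5, "tx": 0, "ty": 0.04, "tz": 0.04, "ax": 0, "ay": 0, "az": 0.05}, {"grip": 0.5, "tx": 0, "ty": 0.04, "tz": 0.04, "ax": 0, "ay": 0, "az": 0}, {"grip": 0.5, "tx": 0, "ty": 0.04, "tz": 0.025, "ax": 0, "ay": 0, "az": 0}, {"grip": 0.5, "tx": 0, "ty": 0, "tz": 0, "ax": 0, "ay": 0, "az": 0}]'

```text
time_s: 20.9
eef_pos: [0.4691, -0.1786, 0.2773]
tool_rot: [-0.122, 3.135, -0.0]
contact_force: [0.3, -0.9, -0.7]
width: 0.683
gripper_force: 43.9
```

Run:
```python
from tri import *
s,R=toolinfo(); T=s['eef_pos']; y=R[:,1]*np.sign(R[1,1]);x=np.array([y[1],-y[0],0]);z=np.array([0,0,1.])
snap('side','s12.png');snap('scene','c12.png')
for f in('s12','c12'):
    im,m=load(f); c=proj(m,T-[0.015,0,.05])[0].astype(int); print(f,'seed',c,im[c[1],c[0]],'tcp',proj(m,T)[0])
    m,q,l=comp(f,(c[0]-35,int(proj(m,T)[0][1]),c[0]+35,c[1]+40),tuple(c),60); print(l,len(q),cv2.approxPolyDP(cv2.convexHull(q.astype(np.int32)),2,True)[:,0].tolist())
ms,mc=cm('side'),cm('scene')
for th in(0,10,15,20,25):
    t=np.radians(th); d=-np.sin(t)*x-np.cos(t)*z; n=np.cos(t)*x-np.sin(t)*z
    P=T+[0,0,.010]; b=P+d*.108+n*.008+y*.03; c=b-y*.06; e=b-n*.016; f=e-y*.06
    print(th,'scene bl,br',proj(mc,[c,b]).round(0).tolist(),'side b,e,f',proj(ms,[b,e,f]).round(0).tolist())
```

```text
tcp [ 0.4691 -0.1786  0.2773] tooly deg 94.45 z [ 0.004  0.    -1.   ] w 0.683 gf 43.9 F [ 0.3 -0.9 -0.7] j [ 0.36  0.27 -0.06  1.74  0.02  1.12  1.94] t 20.9
s12 seed [348 202] [199 174 117] tcp [340.86378341 180.99820242]
0 306615 [[639, 479], [0, 479], [0, 0], [639, 0]]
c12 seed [328 185] [12  7  4] tcp [327.63344592 174.71079886]
1 589 [[336, 202], [318, 202], [318, 174], [337, 174]]
0 scene bl,br [[317.0, 203.0], [338.0, 205.0]] side b,e,f [[334.0, 229.0], [342.0, 230.0], [347.0, 212.0]]
10 scene bl,br [[318.0, 199.0], [338.0, 200.0]] side b,e,f [[343.0, 230.0], [351.0, 230.0], [355.0, 212.0]]
15 scene bl,br [[318.0, 196.0], [339.0, 198.0]] side b,e,f [[348.0, 230.0], [356.0, 230.0], [360.0, 211.0]]
20 scene bl,br [[319.0, 194.0], [339.0, 195.0]] side b,e,f [[353.0, 230.0], [360.0, 229.0], [364.0, 210.0]]
25 scene bl,br [[319.0, 191.0], [339.0, 192.0]] side b,e,f [[357.0, 230.0], [365.0, 228.0], [368.0, 209.0]]
```

Run:
```python
from tri import *
s,R=toolinfo(); T=s['eef_pos']; y=R[:,1]*np.sign(R[1,1]);x=np.array([y[1],-y[0],0]);z=np.array([0,0,1.])
im,m=load('s12'); c=proj(m,T+y*.03-[0,0,.05])[0].astype(int); print(c,im[c[1],c[0]])
m,q,l=comp('s12',(c[0]-40,int(proj(m,T)[0][1]),c[0]+40,c[1]+45),tuple(c),60); q=q.astype(np.int32);print(l,len(q),cv2.approxPolyDP(cv2.convexHull(q),1.5,True)[:,0].tolist())
P=cv2.approxPolyDP(cv2.convexHull(q),1.5,True)[:,0]
for r in range(190,232,5): print(r,q[q[:,1]==r][:,0].min() if (q[:,1]==r).any() else None,q[q[:,1]==r][:,0].max() if (q[:,1]==r).any() else None)
for th in(-5,0,5,10):
    t=np.radians(th); d=-np.sin(t)*x-np.cos(t)*z; n=np.cos(t)*x-np.sin(t)*z
    a=T+[0,0,.01]+n*.008+y*.03+d*.04;V=proj(m,[a,a+d*.06]); print(th,((V[1]-V[0])[0]/(V[1]-V[0])[1]).round(3))
```

```text
tcp [ 0.4676 -0.1819  0.2751] tooly deg 94.18 z [ 0.    -0.001 -1.   ] w 0.683 gf 43.9 F [-0.8  0.3 -0.9] j [ 0.37  0.27 -0.06  1.74  0.02  1.12  1.95] t 21.0
[339 211] [16 13  9]
1 577 [[343, 230], [337, 230], [331, 192], [334, 181], [341, 181], [345, 191], [347, 215]]
190 331 341
195 332 345
200 333 346
205 333 346
210 334 347
215 335 347
220 336 345
225 336 344
230 337 343
-5 -0.106
0 0.001
5 0.105
10 0.209
```

>>> play_rows --motion '[{"grip": 0.5, "tx": 0, "ty": 0.04, "tz": 0, "ax": 0.007, "ay": -0.09, "az": 0.007}, {"grip": 0.5, "tx": 0.001, "ty": 0.05, "tz": 0, "ax": 0, "ay": 0, "az": 0}, {"grip": 0.5, "tx": 0, "ty": 0.05, "tz": 0, "ax": 0, "ay": 0, "az": 0}, {"grip": 0.5, "tx": 0, "ty": 0.05, "tz": 0, "ax": 0, "ay": 0, "az": 0}, {"grip": 0.5, "tx": 0, "ty": 0.04, "tz": 0, "ax": 0, "ay": 0, "az": 0}]'

```text
time_s: 21.62
eef_pos: [0.4685, 0.0487, 0.274]
tool_rot: [-0.119, 3.051, 0.005]
contact_force: [0.4, -0.0, -1.1]
width: 0.686
gripper_force: 43.9
```

>>> play_rows --motion '[{"grip": 0.5, "tx": 0, "ty": 0.007, "tz": -0.03, "ax": 0, "ay": 0, "az": 0}, {"grip": 0.5, "tx": 0, "ty": 0, "tz": -0.025, "ax": 0, "ay": 0, "az": 0}, {"grip": 0.5, "tx": 0, "ty": 0, "tz": 0, "ax": 0, "ay": 0, "az": 0}, {"grip": 0.5, "tx": 0, "ty": 0, "tz": 0, "ax": 0, "ay": 0, "az": 0}]'

```text
time_s: 22.12
eef_pos: [0.4692, 0.0544, 0.2203]
tool_rot: [-0.118, 3.049, 0.005]
contact_force: [0.3, -0.2, -1.6]
width: 0.685
gripper_force: 43.9
```

```bash
cat > chk.py <<'E'
from tri import *
O=np.array([.509,.1205]);xh=np.array([.9968,.0799]);yh=np.array([-.0799,.9968])
loc=lambda P:np.array([(P[:2]-O)@xh,(P[:2]-O)@yh])
if __name__=='__main__':
    tag=sys.argv[1]; s,R=toolinfo(); T=s['eef_pos']; print('tcp loc',loc(T)); y=R[:,1]*np.sign(R[1,1])
    out=[]
    for n in('side','scene'):
        im,m=snap(n,tag+n+'.png'); t=proj(m,T)[0]; c=proj(m,T-[0,0,.05]+(y*.03 if n=='side' else 0))[0].astype(int)
        m,q,l=comp(tag+n,(c[0]-40,int(t[1])+3,c[0]+40,c[1]+45),tuple(c),50); q=q.astype(np.int32); print(n,l,len(q),cv2.approxPolyDP(cv2.convexHull(q),1.5,True)[:,0].tolist())
        if n=='side':
            rr=sorted(set(q[:,1])); print([(r,q[q[:,1]==r][:,0].min(),q[q[:,1]==r][:,0].max()) for r in rr[::5]])
            for th in(-5,0,5):
                t=np.radians(th); V=proj(m,[T-[0,0,.03],T-[np.sin(t)*.06,0,.03+np.cos(t)*.06]]); print(th,((V[1]-V[0])[0]/(V[1]-V[0])[1]).round(3))
E
python3 chk.py k1
```

```text
tcp [0.4692 0.0544 0.2203] tooly deg 94.45 z [ 0.09   0.007 -0.996] w 0.685 gf 43.9 F [ 0.3 -0.2 -1.6] j [-0.01  0.24 -0.21  1.98  0.08  0.85  1.39] t 22.125
tcp loc [-0.04495427 -0.06275085]
side 1 723 [[307, 341], [299, 340], [291, 293], [307, 293], [311, 298], [313, 317]]
[(np.int32(293), np.int32(291), np.int32(307)), (np.int32(298), np.int32(297), np.int32(311)), (np.int32(303), np.int32(294), np.int32(312)), (np.int32(308), np.int32(294), np.int32(312)), (np.int32(313), np.int32(295), np.int32(313)), (np.int32(318), np.int32(295), np.int32(311)), (np.int32(323), np.int32(296), np.int32(310)), (np.int32(328), np.int32(296), np.int32(310)), (np.int32(333), np.int32(298), np.int32(309)), (np.int32(338), np.int32(299), np.int32(307))]
-5 -0.066
0 0.065
5 0.19
scene 1 494 [[420, 204], [416, 228], [398, 228], [402, 204]]
```

Run:
```python
from chk import *
X,r=tri([(cm('side'),(298.7,340.5)),(cm('scene'),(416.5,228.5))]); print(X,r,loc(X))
```

```text
[0.47509859 0.08559818 0.12725528] 0.0037787929943584415 [-0.03658158 -0.03208142]
```

>>> play_rows --motion '[{"grip": 0.5, "tx": 0, "ty": 0, "tz": -0.015, "ax": 0, "ay": 0, "az": 0}, {"grip": 0.5, "tx": 0, "ty": 0, "tz": -0.02, "ax": 0, "ay": 0, "az": 0}, {"grip": 0.5, "tx": 0, "ty": 0, "tz": -0.015, "ax": 0, "ay": 0, "az": 0}, {"grip": 0.5, "tx": 0, "ty": 0, "tz": -0.01, "ax": 0, "ay": 0, "az": 0}, {"grip": 0.5, "tx": 0, "ty": 0, "tz": 0, "ax": 0, "ay": 0, "az": 0}]'

```text
time_s: 22.85
eef_pos: [0.4747, 0.0572, 0.1654]
tool_rot: [-0.121, 3.034, 0.01]
contact_force: [-3.4, 3.4, 33.4]
width: 0.688
gripper_force: 57.4
```

>>> play_rows --motion '[{"grip": 0.5, "tx": 0, "ty": 0, "tz": -0.008, "ax": 0, "ay": 0, "az": 0}, {"grip": 0.5, "tx": 0, "ty": 0, "tz": -0.008, "ax": 0, "ay": 0, "az": 0}, {"grip": 0.5, "tx": 0, "ty": 0, "tz": 0, "ax": 0, "ay": 0, "az": 0}]'

```text
time_s: 23.22
eef_pos: [0.47, 0.0552, 0.1457]
tool_rot: [-0.12, 3.045, 0.006]
contact_force: [-0.6, 0.1, -1.2]
width: 0.682
gripper_force: 72.8
```

Run:
```python
from chk import *
s,R=toolinfo()
a,ms=snap('side','s14.png'); b,mc=snap('scene','c14.png')
A=cv2.resize(a[250:390,240:380],(400,400),interpolation=2);B=cv2.resize(b[175:275,365:465],(400,400),interpolation=2)
cv2.imwrite('pics/v14.png',np.hstack([A,B])[...,::-1])
```

```text
tcp [0.47   0.0552 0.1457] tooly deg 94.51 z [ 0.094  0.008 -0.996] w 0.682 gf 72.8 F [-0.6  0.1 -1.2] j [-0.03  0.33 -0.19  2.09  0.12  0.63  1.34] t 23.225
```

View pics/v14.png

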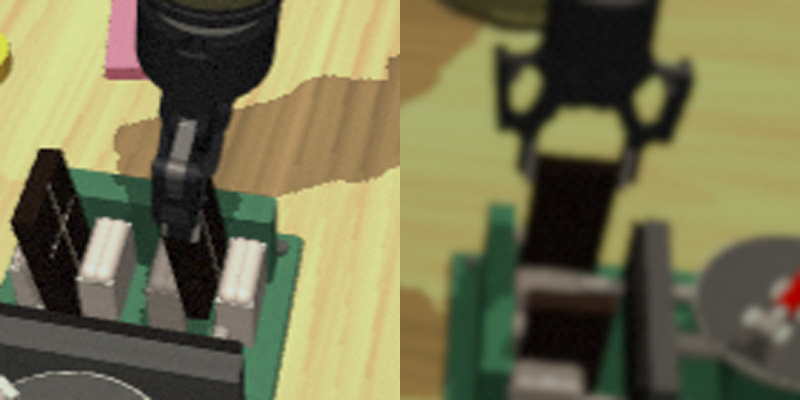

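B is in the −x slot between walls 3 and 4. I'll keep lowering it to the floor.

>>> play_rows --motion '[{"grip": 0.5, "tx": 0, "ty": 0, "tz": -0.008, "ax": 0, "ay": 0, "az": 0}, {"grip": 0.5, "tx": 0, "ty": 0, "tz": -0.008, "ax": 0, "ay": 0, "az": 0}, {"grip": 0.5, "tx": 0, "ty": 0, "tz": -0.006, "ax": 0, "ay": 0, "az": 0}, {"grip": 0.5, "tx": 0, "ty": 0, "tz": 0, "ax": 0, "ay": 0, "az": 0}]'

```text
time_s: 23.82
eef_pos: [0.4687, 0.0552, 0.1212]
tool_rot: [-0.121, 3.05, 0.006]
contact_force: [3.0, -0.2, -2.9]
width: 0.683
gripper_force: 72.9
```

>>> play_rows --motion '[{"grip": 0.5, "tx": 0, "ty": 0, "tz": -0.003, "ax": 0, "ay": 0, "az": 0}, {"grip": 0.5, "tx": 0, "ty": 0, "tz": -0.003, "ax": 0, "ay": 0, "az": 0}]'

```text
time_s: 24.08
eef_pos: [0.469, 0.0552, 0.116]
tool_rot: [-0.121, 3.048, 0.006]
contact_force: [1.9, 0.6, -0.1]
width: 0.69
gripper_force: 72.8
```

>>> play_rows --motion '[{"grip": 0.5, "tx": 0, "ty": 0, "tz": -0.003, "ax": 0, "ay": 0, "az": 0}, {"grip": 0.5, "tx": 0, "ty": 0, "tz": 0, "ax": 0, "ay": 0, "az": 0}]'

```text
time_s: 24.32
eef_pos: [0.4687, 0.0552, 0.1127]
tool_rot: [-0.121, 3.049, 0.006]
contact_force: [2.5, 0.3, -3.2]
width: 0.683
gripper_force: 72.8
```

>>> play_rows --motion '[{"grip": 0.5, "tx": 0, "ty": 0, "tz": -0.003, "ax": 0, "ay": 0, "az": 0}, {"grip": 0.5, "tx": 0, "ty": 0, "tz": 0, "ax": 0, "ay": 0, "az": 0}]'

```text
time_s: 24.58
eef_pos: [0.4687, 0.0552, 0.1098]
tool_rot: [-0.121, 3.049, 0.006]
contact_force: [3.2, 0.6, -1.8]
width: 0.69
gripper_force: 72.9
```

>>> play_rows --motion '[{"grip": 0.5, "tx": 0, "ty": 0, "tz": -0.002, "ax": 0, "ay": 0, "az": 0}, {"grip": 0.5, "tx": 0, "ty": 0, "tz": 0, "ax": 0, "ay": 0, "az": 0}]'

```text
time_s: 24.82
eef_pos: [0.4687, 0.0551, 0.1079]
tool_rot: [-0.121, 3.049, 0.006]
contact_force: [3.5, 0.6, -1.6]
width: 0.681
gripper_force: 72.9
```

Run:
```python
from chk import *
s,R=toolinfo(); y=R[:,1]*np.sign(R[1,1])
# top edge height of B seen by scene: +x face top row
b,mc=snap('scene','c15.png'); c=proj(mc,s['eef_pos']+[0,0,.01])[0].astype(int); print(c)
print([(r,int(b[r,c[0]].max())) for r in range(c[1]-12,c[1]+14)])
for zz in(.125,.135,.145): print(zz,proj(mc,np.r_[O-.062*yh-.046*xh,zz]).round(1))
```

```text
tcp [0.4687 0.0551 0.1079] tooly deg 94.54 z [ 0.09   0.007 -0.996] w 0.681 gf 72.9 F [ 3.5  0.6 -1.6] j [-0.05  0.39 -0.17  2.14  0.15  0.53  1.32] t 24.825
[406 228]
[(216, 169), (217, 169), (218, 169), (219, 169), (220, 169), (221, 162), (222, 140), (223, 96), (224, 49), (225, 24), (226, 20), (227, 20), (228, 15), (229, 15), (230, 16), (231, 11), (232, 12), (233, 13), (234, 10), (235, 10), (236, 13), (237, 14), (238, 15), (239, 12), (240, 17), (241, 30)]
0.125 [[406.6 226.6]]
0.135 [[407.  224.1]]
0.145 [[407.4 221.5]]
```

>>> play_rows --motion '[{"grip": 0.5, "tx": 0, "ty": 0, "tz": -0.002, "ax": 0, "ay": 0, "az": 0}, {"grip": 0.5, "tx": 0, "ty": 0, "tz": 0, "ax": 0, "ay": 0, "az": 0}]'

```text
time_s: 25.12
eef_pos: [0.4687, 0.0552, 0.1058]
tool_rot: [-0.121, 3.049, 0.006]
contact_force: [2.2, 0.2, -1.7]
width: 0.687
gripper_force: 72.9
```

>>> play_rows --motion '[{"grip": 0.5, "tx": 0, "ty": 0, "tz": -0.002, "ax": 0, "ay": 0, "az": 0}, {"grip": 0.5, "tx": 0, "ty": 0, "tz": 0, "ax": 0, "ay": 0, "az": 0}]'

```text
time_s: 25.38
eef_pos: [0.4687, 0.0551, 0.1038]
tool_rot: [-0.121, 3.049, 0.006]
contact_force: [2.3, 1.0, -2.1]
width: 0.684
gripper_force: 72.9
```

>>> play_rows --motion '[{"grip": 0.5, "tx": 0, "ty": 0, "tz": -0.002, "ax": 0, "ay": 0, "az": 0}, {"grip": 0.5, "tx": 0, "ty": 0, "tz": -0.002, "ax": 0, "ay": 0, "az": 0}, {"grip": 0.5, "tx": 0, "ty": 0, "tz": 0, "ax": 0, "ay": 0, "az": 0}]'

```text
time_s: 25.75
eef_pos: [0.4697, 0.0552, 0.1028]
tool_rot: [-0.12, 3.045, 0.005]
contact_force: [-8.0, -0.7, 37.2]
width: 0.688
gripper_force: 77.4
```

>>> play_rows --motion '[{"grip": 0.3, "tx": 0, "ty": 0, "tz": 0, "ax": 0, "ay": 0, "az": 0}, {"grip": 0.28, "tx": 0, "ty": 0, "tz": 0, "ax": 0, "ay": 0, "az": 0}, {"grip": 0.15, "tx": 0, "ty": 0, "tz": 0, "ax": 0, "ay": 0, "az": 0}, {"grip": 0.05, "tx": 0, "ty": 0, "tz": 0, "ax": 0, "ay": 0, "az": 0}]'

```text
time_s: 26.25
eef_pos: [0.468, 0.0551, 0.0995]
tool_rot: [-0.121, 3.051, 0.005]
contact_force: [-1.0, -0.2, 0.3]
width: 0.946
gripper_force: 0.0
```

>>> play_rows --motion '[{"grip": 0, "tx": -0.001, "ty": 0, "tz": 0.015, "ax": 0, "ay": 0, "az": 0}, {"grip": 0, "tx": -0.003, "ty": 0, "tz": 0.03, "ax": 0, "ay": 0, "az": 0}, {"grip": 0, "tx": -0.004, "ty": 0, "tz": 0.04, "ax": 0, "ay": 0, "az": 0}, {"grip": 0, "tx": 0, "ty": 0, "tz": 0.05, "ax": -0.007, "ay": 0.09, "az": 0}, {"grip": 0, "tx": 0, "ty": 0.04, "tz": 0.04, "ax": 0, "ay": 0, "az": 0}]'

```text
time_s: 26.88
eef_pos: [0.4618, 0.093, 0.2765]
tool_rot: [0.115, -3.139, 0.001]
contact_force: [0.9, 0.8, -0.1]
width: 1.0
gripper_force: 0.0
```

Run:
```python
from chk import *
s,R=toolinfo()
a,ms=snap('side','s16.png'); b,mc=snap('scene','c16.png'); w,mw=snap('wrist','w16.png')
for f,cols in(('c16',None),):
  for sx in(-46,46):
    P=lambda lx,ly,z:np.r_[O+xh*lx/1000+yh*ly/1000,z]
    c=proj(mc,P(sx,-62,.135))[0]; k=int(round(c[0])); print(sx,'pred top centre',c.round(1),'rear',proj(mc,P(sx-8,-62,.135)).round(1),[(r,int(b[r,k].max())) for r in range(int(c[1])-6,int(c[1])+6)])
    # y extent: columns at 15mm below top on +x face
    r=int(round(proj(mc,P(sx+8,-62,.12))[0][1])); q=np.flatnonzero(b[r,k-20:k+20].max(1)<45)+k-20; print('  row',r,'dark cols',q.min(),q.max(),'pred',proj(mc,[P(sx+8,-92,.12),P(sx+8,-32,.12)]).round(1).tolist())
    # side: left & right boundary slope
```

```text
tcp [0.4618 0.093  0.2765] tooly deg 94.2 z [-0.001 -0.001 -1.   ] w 1.0 gf 0.0 F [ 0.9  0.8 -0.1] j [-0.07  0.23 -0.23  1.81  0.06  1.11  1.32] t 26.875
-46 pred top centre [407.  224.1] rear [[407.  222.2]] [(218, 169), (219, 170), (220, 170), (221, 169), (222, 165), (223, 150), (224, 118), (225, 73), (226, 43), (227, 30), (228, 24), (229, 17)]
  row 230 dark cols 398 415 pred [[395.9, 228.8], [416.8, 230.6]]
46 pred top centre [407.1 247.2] rear [[407.1 245.1]] [(241, 26), (242, 59), (243, 95), (244, 119), (245, 126), (246, 121), (247, 102), (248, 72), (249, 49), (250, 42), (251, 39), (252, 28)]
  row 253 dark cols 397 426 pred [[395.4, 252.0], [417.5, 254.0]]
```

Both blanks are seated: top edges show the same offset and both are centred in y. Now I'll refine the handle from the wrist view.

```bash
cat > red.py <<'E'
from chk import *
def red(f,z=.11):
    im,m=load(f); g=im.astype(int); M=((g[...,0]>90)&(g[...,1]<.4*g[...,0])&(g[...,2]<.4*g[...,0])).astype(np.uint8)
    c=max(cv2.findContours(M,0,1)[0],key=cv2.contourArea); P=ray(m,c[:,0],z)[:,:2]; r=cv2.minAreaRect((P*1000).astype(np.float32)); print(f,c[:,0].mean(0).round(),[np.round(v,1) for v in r],'loc',loc(np.array(r[0])/1000).round(4))
if __name__=='__main__':
    for f in sys.argv[1:]: red(f,.117)
    print('rack wheel centre',O+.1*yh)
E
python3 red.py w16 w1 s16 c16
```

```text
w16 [460. 272.] [array([498.5, 220.7]), array([17.6, 63.9]), np.float64(59.8)] loc [-0.0025  0.1007]
w1 [400. 213.] [array([500.5, 221. ]), array([16.1, 63.1]), np.float64(59.8)] loc [-0.0005  0.1009]
s16 [257. 414.] [array([500.7, 224.2]), array([17.1, 69. ]), np.float64(59.9)] loc [1.00e-04 1.04e-01]
c16 [467. 245.] [array([498.3, 225.4]), array([16.4, 62.9]), np.float64(58.1)] loc [-0.0023  0.1054]
rack wheel centre [0.50101 0.22018]
```

>>> play_rows --force 20 --motion '[{"grip": 0.4, "tx": 0.006, "ty": 0.03, "tz": 0, "ax": 0, "ay": 0, "az": -0.12}, {"grip": 0.4, "tx": 0.006, "ty": 0.03, "tz": 0, "ax": 0, "ay": 0, "az": -0.12}, {"grip": 0.4, "tx": 0.006, "ty": 0.03, "tz": -0.02, "ax": 0, "ay": 0, "az": -0.12}, {"grip": 0.4, "tx": 0.006, "ty": 0.025, "tz": -0.02, "ax": 0, "ay": 0, "az": -0.12}, {"grip": 0.4, "tx": 0.0055, "ty": 0.018, "tz": -0.0365, "ax": 0, "ay": 0, "az": -0.12}]'

```text
time_s: 27.65
eef_pos: [0.4903, 0.2285, 0.197]
tool_rot: [0.814, 3.034, -0.0]
contact_force: [-0.5, -0.8, -0.1]
width: 0.602
gripper_force: 0.0
```

>>> play_rows --motion '[{"grip": 0.4, "tx": 0, "ty": 0, "tz": 0, "ax": 0, "ay": 0, "az": 0}]'

```text
time_s: 27.78
eef_pos: [0.488, 0.2277, 0.1947]
tool_rot: [-0.804, -3.031, 0.007]
contact_force: [-0.4, -0.2, 0.8]
width: 0.601
gripper_force: 0.0
```

Run:
```python
from red import *
s,R=toolinfo(); T=s['eef_pos']; snap('wrist','w17.png'); red('w17',.117); red('w17',.113)
im,m=load('w17'); u=np.array([np.cos(np.radians(-30.2)),np.sin(np.radians(-30.2))]); v=np.array([-u[1],u[0]])
y=R[:,1]; print('tooly',y)
```

```text
tcp [0.488  0.2277 0.1947] tooly deg 60.28 z [-0.007 -0.003 -1.   ] w 0.601 gf 0.0 F [-0.4 -0.2  0.8] j [-0.37  0.41 -0.16  1.78  0.08  0.97  0.49] t 27.775
w17 [324. 275.] [array([499.7, 223.5]), array([16.5, 65.7]), np.float64(60.2)] loc [-0.0011  0.1034]
w17 [324. 275.] [array([501.2, 222.6]), array([16.8, 66.9]), np.float64(60.2)] loc [0.0004 0.1024]
tooly [ 0.49579109  0.86842071 -0.00605543]
```

>>> play_rows --motion '[{"grip": 0.4, "tx": 0.001, "ty": 0.001, "tz": -0.035, "ax": 0, "ay": 0, "az": 0}, {"grip": 0.4, "tx": 0, "ty": 0, "tz": -0.035, "ax": 0, "ay": 0, "az": 0}, {"grip": 0.4, "tx": 0, "ty": 0, "tz": -0.022, "ax": 0, "ay": 0, "az": 0}, {"grip": 0.4, "tx": 0, "ty": 0, "tz": 0, "ax": 0, "ay": 0, "az": 0}]'

```text
time_s: 28.32
eef_pos: [0.4908, 0.2274, 0.1061]
tool_rot: [-0.808, -3.034, 0.003]
contact_force: [0.0, -0.7, 0.2]
width: 0.599
gripper_force: 0.0
```

>>> play_rows --motion '[{"grip": 0.7, "tx": 0, "ty": 0, "tz": 0, "ax": 0, "ay": 0, "az": 0}, {"grip": 0.9, "tx": 0, "ty": 0, "tz": 0, "ax": 0, "ay": 0, "az": 0}, {"grip": 0.9, "tx": 0, "ty": 0, "tz": 0, "ax": 0, "ay": 0, "az": 0}, {"grip": 0.9, "tx": 0, "ty": 0, "tz": 0, "ax": 0, "ay": 0, "az": 0}]'

```text
time_s: 28.82
eef_pos: [0.4917, 0.2287, 0.1072]
tool_rot: [0.809, 3.034, 0.001]
contact_force: [-0.5, -3.2, 5.7]
width: 0.2
gripper_force: 22.2
```

>>> play_rows --motion '[{"grip": 0.6, "tx": 0, "ty": 0, "tz": 0, "ax": 0, "ay": 0, "az": 0}, {"grip": 0.6, "tx": 0, "ty": 0, "tz": -0.008, "ax": 0, "ay": 0, "az": 0}, {"grip": 0.6, "tx": 0, "ty": 0, "tz": 0, "ax": 0, "ay": 0, "az": 0}]'

```text
time_s: 29.2
eef_pos: [0.4906, 0.2292, 0.0975]
tool_rot: [-0.808, -3.035, 0.001]
contact_force: [-0.6, -1.1, -0.0]
width: 0.399
gripper_force: 0.0
```

>>> play_rows --motion '[{"grip": 0.9, "tx": 0, "ty": 0, "tz": 0, "ax": 0, "ay": 0, "az": 0}, {"grip": 0.9, "tx": 0, "ty": 0, "tz": 0, "ax": 0, "ay": 0, "az": 0}, {"grip": 0.9, "tx": 0, "ty": 0, "tz": 0, "ax": 0, "ay": 0, "az": 0}]'

```text
time_s: 29.58
eef_pos: [0.4909, 0.229, 0.0983]
tool_rot: [-0.809, -3.035, 0.0]
contact_force: [-1.0, -0.1, -1.5]
width: 0.203
gripper_force: 20.6
```

>>> play_rows --motion '[{"grip": 0.9, "tx": 0.002, "ty": -0.001, "tz": 0.017, "ax": 0, "ay": 0, "az": 0}, {"grip": 0.9, "tx": 0.006, "ty": -0.0035, "tz": 0.016, "ax": 0, "ay": 0, "az": 0}, {"grip": 0.9, "tx": 0.009, "ty": -0.005, "tz": 0.0135, "ax": 0, "ay": 0, "az": 0}]'

```text
time_s: 29.95
eef_pos: [0.5074, 0.2194, 0.1447]
tool_rot: [-0.808, -3.034, 0.001]
contact_force: [1.2, 0.2, -6.8]
width: 0.197
gripper_force: 19.7
```

>>> play_rows --motion '[{"grip": 0.9, "tx": 0.012, "ty": -0.007, "tz": 0.0105, "ax": 0, "ay": 0, "az": 0}, {"grip": 0.9, "tx": 0.0135, "ty": -0.008, "tz": 0.0065, "ax": 0, "ay": 0, "az": 0}, {"grip": 0.9, "tx": 0.0145, "ty": -0.0085, "tz": 0.002, "ax": 0, "ay": 0, "az": 0}, {"grip": 0.9, "tx": 0, "ty": 0, "tz": 0, "ax": 0, "ay": 0, "az": 0}]'

```text
time_s: 30.45
eef_pos: [0.5504, 0.195, 0.1645]
tool_rot: [0.812, 3.032, 0.002]
contact_force: [-1.1, -1.6, 1.7]
width: 0.168
gripper_force: 18.5
```

Run:
```python
from red import *
s,R=toolinfo(); T=s['eef_pos']
for n,f in(('side','s18'),('scene','c18')):
    im,m=snap(n,f+'.png'); g=im.astype(int); M=((g[...,0]>80)&(g[...,1]<.4*g[...,0])&(g[...,2]<.4*g[...,0])).astype(np.uint8); p=proj(m,T)[0].astype(int)
    M[:p[1]-60]=0; M[p[1]+60:]=0; M[:,:p[0]-50]=0; M[:,p[0]+50:]=0
    c=max(cv2.findContours(M,0,1)[0],key=cv2.contourArea)[:,0]; print(f,len(c),'tcp',p,'x',c[:,0].min(),c[:,0].max(),'y',c[:,1].min(),c[:,1].max(),cv2.fitLine(c.astype(np.float32),2,0,.01,.01).ravel().round(2),'exp dir',(lambda q:(q[1]-q[0])/np.linalg.norm(q[1]-q[0]))(proj(m,[T,T-[0,0,.04]])).round(2),'exp base',proj(m,[.547,.195,.13]).round(0))
```

```text
tcp [0.5504 0.195  0.1645] tooly deg 60.03 z [ 0.003  0.    -1.   ] w 0.168 gf 18.5 F [-1.1 -1.6  1.7] j [-0.28  0.5  -0.15  1.71  0.09  0.93  0.58] t 30.45
s18 62 tcp [229 372] x 228 240 y 363 390 [7.0000e-02 1.0000e+00 2.3427e+02 3.7653e+02] exp dir [0.28 0.96] exp base [[235. 385.]]
c18 42 tcp [458 244] x 457 465 y 232 251 [ 3.200e-01 -9.500e-01  4.606e+02  2.415e+02] exp dir [-0.29  0.96] exp base [[456. 252.]]
```

Run:
```python
from red import *
w,m=snap('wrist','w18.png'); s=load('s18')[0]; c=load('c18')[0]; T=env.state()['eef_pos']
print(proj(m,[[.547,.195,.195],[.547,.195,.13],T]).round(0).tolist())
A=cv2.resize(w[120:480,140:500],(400,400)); B=cv2.resize(s[310:430,170:290],(400,400),interpolation=2); C=cv2.resize(c[200:280,420:500],(400,400),interpolation=2)
out=np.zeros((600,800,3),np.uint8); out[:400,:400]=A; out[:300,400:700]=cv2.resize(B,(300,300)); out[300:600,400:700]=cv2.resize(C,(300,300))
cv2.imwrite('pics/v18.png',out[...,::-1])
```

```text
[[316.0, 372.0], [317.0, 288.0], [321.0, 327.0]]
```

View pics/v18.png

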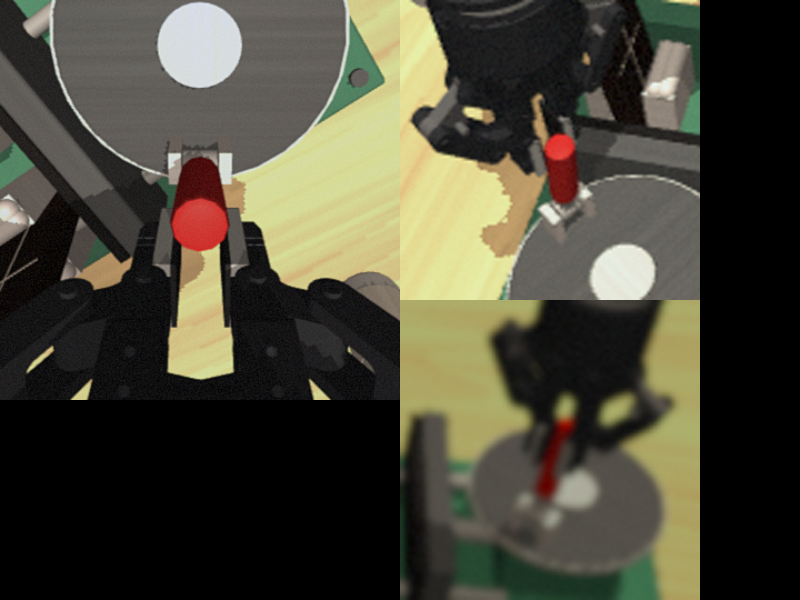

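The wrist view shows the handle leaning about 11° short of upright and slipped to the pad edges: tip at (320,322) instead of (316,372). I'll regrip it centred and firmer, then finish the swing.

>>> play_rows --force 50 --motion '[{"grip": 0.65, "tx": 0, "ty": 0, "tz": 0, "ax": 0, "ay": 0, "az": 0}, {"grip": 0.65, "tx": -0.006, "ty": 0.0035, "tz": 0, "ax": 0, "ay": 0, "az": 0}, {"grip": 0.65, "tx": -0.006, "ty": 0.0035, "tz": -0.005, "ax": 0, "ay": 0, "az": 0}, {"grip": 0.9, "tx": 0, "ty": 0, "tz": 0, "ax": 0, "ay": 0, "az": 0}, {"grip": 0.9, "tx": 0, "ty": 0, "tz": 0, "ax": 0, "ay": 0, "az": 0}]'

```text
time_s: 31.22
eef_pos: [0.5349, 0.2038, 0.1585]
tool_rot: [-0.807, -3.034, 0.0]
contact_force: [-4.4, 2.3, -1.7]
width: 0.196
gripper_force: 48.8
```

>>> play_rows --motion '[{"grip": 0.9, "tx": 0.004, "ty": -0.0025, "tz": 0.001, "ax": 0, "ay": 0, "az": 0}, {"grip": 0.9, "tx": 0.004, "ty": -0.0025, "tz": 0, "ax": 0, "ay": 0, "az": 0}, {"grip": 0.9, "tx": 0.003, "ty": -0.0015, "tz": 0, "ax": 0, "ay": 0, "az": 0}, {"grip": 0.9, "tx": 0, "ty": 0, "tz": 0, "ax": 0, "ay": 0, "az": 0}]'

```text
time_s: 31.72
eef_pos: [0.5453, 0.1978, 0.1596]
tool_rot: [-0.806, -3.032, -0.0]
contact_force: [-6.3, 3.7, 2.0]
width: 0.199
gripper_force: 49.6
```

```bash
cat > tip.py <<'E'
from red import *
f=sys.argv[1]; w,m=snap('wrist',f+'.png'); s,R=toolinfo(); g=w.astype(int)
M=((g[...,0]>180)&(g[...,1]<100)&(g[...,2]<100)).astype(np.uint8); cs=cv2.findContours(M,0,1)[0]
c=max(cs,key=cv2.contourArea); (x,y),r=cv2.minEnclosingCircle(c); print('tip px',x,y,r,'at z.195:',ray(m,(x,y),.195)[0],'z.193',ray(m,(x,y),.193)[0])
E
python3 tip.py w19
```

```text
tcp [0.5453 0.1978 0.1596] tooly deg 60.22 z [-0.004  0.001 -1.   ] w 0.201 gf 49.6 F [-6.7  2.6  1.4] j [-0.29  0.5  -0.15  1.72  0.09  0.93  0.57] t 31.775
tip px 323.0 357.5 3.0414812564849854 at z.195: [0.53640995 0.20356519 0.195     ] z.193 [0.53762045 0.20289554 0.193     ]
```

Run:
```python
from red import *
for f in('w18','w19'):
    w,m=load(f); g=w.astype(int); red=(g[...,0]>70)&(g[...,1]<.4*g[...,0])&(g[...,2]<.4*g[...,0])
    ys,xs=np.nonzero(red); print(f,len(xs),xs.min(),xs.max(),ys.min(),ys.max())
    print([(r,int(red[r].sum()),int(np.median(g[r,red[r],0])) if red[r].any() else 0) for r in range(ys.min(),ys.max()+1,7)])
```

```text
w18 2961 294 345 262 345
[(262, 5, 73), (269, 19, 75), (276, 23, 76), (283, 28, 75), (290, 30, 75), (297, 38, 79), (304, 43, 206), (311, 48, 207), (318, 51, 207), (325, 50, 206), (332, 47, 206), (339, 34, 207)]
w19 4498 295 345 282 398
[(282, 3, 94), (289, 28, 90), (296, 32, 91), (303, 35, 89), (310, 35, 91), (317, 38, 91), (324, 39, 91), (331, 38, 94), (338, 41, 94), (345, 41, 93), (352, 44, 94), (359, 43, 156), (366, 49, 153), (373, 50, 151), (380, 50, 148), (387, 44, 147), (394, 28, 145)]
```

Run:
```python
from red import *
w,m=load('w19'); print(ray(m,[(320,376)],.195), 'hinge-plane base row282:',ray(m,[(320,284)],.13))
```

```text
[[0.54197763 0.19928982 0.195     ]] hinge-plane base row282: [[0.53958646 0.20073034 0.13      ]]
```

>>> play_rows --motion '[{"grip": 0.9, "tx": 0.003, "ty": -0.0015, "tz": 0, "ax": 0, "ay": 0, "az": 0}, {"grip": 0.9, "tx": 0.001, "ty": -0.001, "tz": 0, "ax": 0, "ay": 0, "az": 0}, {"grip": 0.9, "tx": 0, "ty": 0, "tz": 0, "ax": 0, "ay": 0, "az": 0}, {"grip": 0.9, "tx": 0, "ty": 0, "tz": 0, "ax": 0, "ay": 0, "az": 0}]'

```text
time_s: 32.28
eef_pos: [0.5481, 0.1962, 0.1596]
tool_rot: [-0.804, -3.031, -0.001]
contact_force: [-9.1, 4.6, 3.1]
width: 0.197
gripper_force: 49.7
```

```bash
cat > tip.py <<'E'
from red import *
f=sys.argv[1]; w,m=snap('wrist',f+'.png'); s,R=toolinfo(); g=w.astype(int); red=(g[...,0]>70)&(g[...,1]<.4*g[...,0])&(g[...,2]<.4*g[...,0])
M=(red&(g[...,0]>120)).astype(np.uint8); c=max(cv2.findContours(M,0,1)[0],key=cv2.contourArea); (x,y),r=cv2.minEnclosingCircle(c); ys,xs=np.nonzero(red)
t=ray(m,(x,y),.195)[0]; b=ray(m,(np.median(xs[ys<ys.min()+4]),ys.min()),.13)[0]; print('tip',(x,y,r),t.round(4),'base near edge',b.round(4))
E
python3 tip.py w20
```

```text
tcp [0.5481 0.1962 0.1595] tooly deg 60.28 z [-0.005  0.002 -1.   ] w 0.195 gf 49.7 F [-10.2   4.4   2.5] j [-0.28  0.51 -0.16  1.72  0.09  0.93  0.58] t 32.325
tip (319.835205078125, 377.044677734375, 24.34493064880371) [0.5452 0.1974 0.195 ] base near edge [0.5397 0.2007 0.13  ]
```

Run:
```python
import numpy as np
C=np.array([.5003,.222]);r=.0547;a0=np.radians(-28.4)
a=a0-np.radians(20)*np.arange(19); P=np.round(r*np.c_[np.cos(a),np.sin(a)],4)
print(np.round(np.diff(P,axis=0),4).tolist())
```

```text
[[-0.0118, -0.0149], [-0.0162, -0.01], [-0.0186, -0.0038], [-0.0188, 0.0028], [-0.0167, 0.009], [-0.0126, 0.0142], [-0.007, 0.0177], [-0.0005, 0.019], [0.006, 0.018], [0.0118, 0.0149], [0.0162, 0.01], [0.0186, 0.0038], [0.0188, -0.0028], [0.0167, -0.009], [0.0126, -0.0142], [0.007, -0.0177], [0.0005, -0.019], [-0.006, -0.018]]
```

>>> play_rows --motion '[{"grip": 0.9, "tx": -0.0128, "ty": -0.0144, "tz": 0, "ax": 0, "ay": 0, "az": 0}, {"grip": 0.9, "tx": -0.0162, "ty": -0.01, "tz": 0, "ax": 0, "ay": 0, "az": 0}, {"grip": 0.9, "tx": -0.0186, "ty": -0.0038, "tz": 0, "ax": 0, "ay": 0, "az": 0}, {"grip": 0.9, "tx": -0.0188, "ty": 0.0028, "tz": 0, "ax": 0, "ay": 0, "az": 0}]'

```text
time_s: 32.83
eef_pos: [0.4859, 0.17, 0.1598]
tool_rot: [0.808, 3.033, 0.006]
contact_force: [5.8, 6.6, -10.7]
width: 0.196
gripper_force: 49.0
```

>>> play_rows --motion '[{"grip": 0.9, "tx": 0, "ty": 0, "tz": 0, "ax": 0, "ay": 0, "az": 0}]'

```text
time_s: 32.95
eef_pos: [0.4839, 0.1707, 0.1597]
tool_rot: [-0.806, -3.036, -0.004]
contact_force: [-1.1, 6.6, -6.1]
width: 0.201
gripper_force: 49.7
```

```bash
python3 tip.py w21
```

```text
tcp [0.4842 0.1706 0.1597] tooly deg 60.25 z [-0.     0.002 -1.   ] w 0.198 gf 49.7 F [-1.3  5.8 -4.8] j [-0.27  0.41 -0.16  1.9   0.08  0.84  0.58] t 33.0
tip (320.5115661621094, 377.8583679199219, 24.581993103027344) [0.4812 0.1719 0.195 ] base near edge [0.4762 0.1751 0.13  ]
```

>>> play_rows --motion '[{"grip": 0.9, "tx": -0.0167, "ty": 0.01, "tz": 0, "ax": 0, "ay": 0, "az": 0}, {"grip": 0.9, "tx": -0.0126, "ty": 0.0142, "tz": 0, "ax": 0, "ay": 0, "az": 0}, {"grip": 0.9, "tx": -0.007, "ty": 0.0177, "tz": 0, "ax": 0, "ay": 0, "az": 0}, {"grip": 0.9, "tx": -0.0005, "ty": 0.019, "tz": 0, "ax": 0, "ay": 0, "az": 0}, {"grip": 0.9, "tx": 0.006, "ty": 0.018, "tz": 0, "ax": 0, "ay": 0, "az": 0}]'

```text
time_s: 33.62
eef_pos: [0.4505, 0.247, 0.1595]
tool_rot: [-0.807, -3.031, 0.007]
contact_force: [-7.6, -1.5, 3.4]
width: 0.197
gripper_force: 50.9
```

>>> play_rows --motion '[{"grip": 0.9, "tx": 0.0118, "ty": 0.0149, "tz": 0, "ax": 0, "ay": 0, "az": 0}, {"grip": 0.9, "tx": 0.0162, "ty": 0.01, "tz": 0, "ax": 0, "ay": 0, "az": 0}, {"grip": 0.9, "tx": 0.0186, "ty": 0.0038, "tz": 0, "ax": 0, "ay": 0, "az": 0}, {"grip": 0.9, "tx": 0.0188, "ty": -0.0028, "tz": 0, "ax": 0, "ay": 0, "az": 0}, {"grip": 0.9, "tx": 0.0167, "ty": -0.009, "tz": 0, "ax": 0, "ay": 0, "az": 0}]'

```text
time_s: 34.25
eef_pos: [0.5358, 0.2655, 0.1596]
tool_rot: [-0.806, -3.035, -0.001]
contact_force: [-6.2, 0.6, 2.0]
width: 0.196
gripper_force: 50.6
```

>>> play_rows --motion '[{"grip": 0.9, "tx": 0.0126, "ty": -0.0142, "tz": 0, "ax": 0, "ay": 0, "az": 0}, {"grip": 0.9, "tx": 0.007, "ty": -0.0177, "tz": 0, "ax": 0, "ay": 0, "az": 0}, {"grip": 0.9, "tx": 0.0005, "ty": -0.019, "tz": 0, "ax": 0, "ay": 0, "az": 0}, {"grip": 0.9, "tx": -0.006, "ty": -0.018, "tz": 0, "ax": 0, "ay": 0, "az": 0}]'

```text
time_s: 34.75
eef_pos: [0.5486, 0.1959, 0.1596]
tool_rot: [-0.808, -3.032, -0.002]
contact_force: [-10.5, 10.6, -0.1]
width: 0.194
gripper_force: 50.5
```

```bash
python3 tip.py w22
```

```text
tcp [0.5474 0.1931 0.1595] tooly deg 60.07 z [-0.005  0.    -1.   ] w 0.195 gf 51.0 F [-10.9   5.3   1.2] j [-0.28  0.5  -0.16  1.72  0.09  0.93  0.57] t 34.8
tip (320.5115661621094, 376.8583679199219, 24.581993103027344) [0.5456 0.1973 0.195 ] base near edge [0.5399 0.2008 0.13  ]
```

>>> play_rows --motion '[{"grip": 0.9, "tx": -0.0128, "ty": -0.0144, "tz": 0, "ax": 0, "ay": 0, "az": 0}, {"grip": 0.9, "tx": -0.0162, "ty": -0.01, "tz": 0, "ax": 0, "ay": 0, "az": 0}, {"grip": 0.9, "tx": -0.0186, "ty": -0.0038, "tz": 0, "ax": 0, "ay": 0, "az": 0}, {"grip": 0.9, "tx": -0.0188, "ty": 0.0028, "tz": 0, "ax": 0, "ay": 0, "az": 0}, {"grip": 0.9, "tx": -0.0167, "ty": 0.009, "tz": 0, "ax": 0, "ay": 0, "az": 0}]'

```text
time_s: 35.42
eef_pos: [0.4691, 0.1776, 0.1598]
tool_rot: [0.812, 3.031, 0.002]
contact_force: [7.1, 3.1, -14.5]
width: 0.192
gripper_force: 49.5
```

>>> play_rows --motion '[{"grip": 0.9, "tx": -0.0126, "ty": 0.0142, "tz": 0, "ax": 0, "ay": 0, "az": 0}, {"grip": 0.9, "tx": -0.007, "ty": 0.0177, "tz": 0, "ax": 0, "ay": 0, "az": 0}, {"grip": 0.9, "tx": -0.0005, "ty": 0.019, "tz": 0, "ax": 0, "ay": 0, "az": 0}, {"grip": 0.9, "tx": 0.006, "ty": 0.018, "tz": 0, "ax": 0, "ay": 0, "az": 0}, {"grip": 0.9, "tx": 0.0118, "ty": 0.0149, "tz": 0, "ax": 0, "ay": 0, "az": 0}]'

```text
time_s: 36.05
eef_pos: [0.4629, 0.2621, 0.1595]
tool_rot: [-0.808, -3.032, 0.004]
contact_force: [-7.1, -0.8, -0.5]
width: 0.193
gripper_force: 51.0
```

>>> play_rows --motion '[{"grip": 0.9, "tx": 0.0162, "ty": 0.01, "tz": 0, "ax": 0, "ay": 0, "az": 0}, {"grip": 0.9, "tx": 0.0186, "ty": 0.0038, "tz": 0, "ax": 0, "ay": 0, "az": 0}, {"grip": 0.9, "tx": 0.0188, "ty": -0.0028, "tz": 0, "ax": 0, "ay": 0, "az": 0}, {"grip": 0.9, "tx": 0.0167, "ty": -0.009, "tz": 0, "ax": 0, "ay": 0, "az": 0}]'

```text
time_s: 36.55
eef_pos: [0.5357, 0.2654, 0.1596]
tool_rot: [-0.807, -3.036, -0.002]
contact_force: [-3.7, 1.8, -1.9]
width: 0.193
gripper_force: 50.9
```

```bash
python3 tip.py w23
python3 - <<'E'
from chk import *
b,mc=snap('scene','c23.png'); a,ms=snap('side','s23.png')
P=lambda lx,ly,z:np.r_[O+xh*lx/1000+yh*ly/1000,z]
for sx in(-46,46):
    r=int(round(proj(mc,P(sx+8,-62,.12))[0][1])); k=int(proj(mc,P(sx,-62,.135))[0][0]); 
    print(sx,r,[(c,int(b[r,c].max())) for c in range(k-18,k+18)])
E
```

```text
tcp [0.5386 0.2625 0.1597] tooly deg 60.01 z [ 0.002 -0.    -1.   ] w 0.2 gf 50.3 F [ 2.9  3.4 -6.1] j [-0.39  0.53 -0.17  1.68  0.11  0.95  0.45] t 36.6
tip (319.59765625, 376.58203125, 23.650726318359375) [0.5324 0.2667 0.195 ] base near edge [0.5272 0.2705 0.13  ]
-46 230 [(388, 73), (389, 73), (390, 73), (391, 72), (392, 77), (393, 91), (394, 103), (395, 91), (396, 56), (397, 22), (398, 16), (399, 10), (400, 15), (401, 9), (402, 13), (403, 10), (404, 13), (405, 17), (406, 12), (407, 16), (408, 16), (409, 12), (410, 14), (411, 13), (412, 14), (413, 13), (414, 16), (415, 20), (416, 44), (417, 70), (418, 83), (419, 90), (420, 92), (421, 95), (422, 106), (423, 131)]
46 253 [(389, 107), (390, 101), (391, 93), (392, 84), (393, 73), (394, 56), (395, 34), (396, 22), (397, 14), (398, 17), (399, 14), (400, 17), (401, 12), (402, 18), (403, 16), (404, 19), (405, 15), (406, 14), (407, 20), (408, 20), (409, 22), (410, 22), (411, 17), (412, 17), (413, 16), (414, 12), (415, 16), (416, 20), (417, 28), (418, 43), (419, 51), (420, 53), (421, 54), (422, 55), (423, 59), (424, 75)]
```

>>> play_rows --motion '[{"grip": 0.9, "tx": 0.0126, "ty": -0.0142, "tz": 0, "ax": 0, "ay": 0, "az": 0}, {"grip": 0.9, "tx": 0.007, "ty": -0.0177, "tz": 0, "ax": 0, "ay": 0, "az": 0}, {"grip": 0.9, "tx": 0.0005, "ty": -0.019, "tz": 0, "ax": 0, "ay": 0, "az": 0}, {"grip": 0.9, "tx": -0.006, "ty": -0.018, "tz": 0, "ax": 0, "ay": 0, "az": 0}, {"grip": 0.9, "tx": 0, "ty": 0, "tz": 0, "ax": 0, "ay": 0, "az": 0}]'

```text
time_s: 37.33
eef_pos: [0.5507, 0.2189, 0.1609]
tool_rot: [0.785, 3.039, 0.052]
contact_force: [12.1, 57.2, -32.1]
width: 0.197
gripper_force: 68.5
```

>>> play_rows --motion '[{"grip": 0.9, "tx": -0.0015, "ty": -0.003, "tz": 0, "ax": 0, "ay": 0, "az": 0}, {"grip": 0.9, "tx": 0, "ty": 0, "tz": 0, "ax": 0, "ay": 0, "az": 0}]'

```text
time_s: 37.58
eef_pos: [0.5501, 0.2184, 0.161]
tool_rot: [0.781, 3.039, 0.056]
contact_force: [15.3, 61.5, -35.8]
width: 0.195
gripper_force: 71.8
```

```bash
python3 tip.py w24
python3 - <<'E'
from chk import *
b,mc=snap('scene','c24.png'); a,ms=snap('side','s24.png')
P=lambda lx,ly,z:np.r_[O+xh*lx/1000+yh*ly/1000,z]
for sx in(-46,46):
    r=int(round(proj(mc,P(sx+8,-62,.12))[0][1])); k=int(proj(mc,P(sx,-62,.135))[0][0]); 
    print(sx,r,[(c,int(b[r,c].max())) for c in range(k-18,k+18)])
    print('pred at y=-70',proj(mc,[P(sx+8,-100,.12),P(sx+8,-40,.12)]).round(1).tolist())
E
```

```text
tcp [0.5501 0.2184 0.161 ] tooly deg 61.16 z [ 0.012  0.034 -0.999] w 0.198 gf 71.8 F [ 14.8  62.8 -35.2] j [-0.28  0.51 -0.19  1.71  0.09  0.9   0.57] t 37.625
tip (339.0, 358.0, 23.70663833618164) [0.5442 0.2268 0.195 ] base near edge [0.5451 0.2308 0.13  ]
-46 230 [(388, 76), (389, 74), (390, 74), (391, 76), (392, 81), (393, 91), (394, 94), (395, 78), (396, 47), (397, 21), (398, 13), (399, 13), (400, 16), (401, 11), (402, 14), (403, 13), (404, 17), (405, 12), (406, 14), (407, 14), (408, 13), (409, 13), (410, 16), (411, 15), (412, 18), (413, 16), (414, 19), (415, 29), (416, 48), (417, 71), (418, 84), (419, 90), (420, 92), (421, 98), (422, 122), (423, 151)]
pred at y=-70 [[393.1, 228.6], [414.0, 230.4]]
46 253 [(389, 72), (390, 72), (391, 72), (392, 70), (393, 63), (394, 47), (395, 27), (396, 16), (397, 14), (398, 16), (399, 15), (400, 16), (401, 16), (402, 14), (403, 12), (404, 13), (405, 17), (406, 17), (407, 15), (408, 13), (409, 16), (410, 16), (411, 15), (412, 15), (413, 11), (414, 16), (415, 17), (416, 33), (417, 55), (418, 74), (419, 81), (420, 84), (421, 84), (422, 86), (423, 92), (424, 101)]
pred at y=-70 [[392.5, 251.8], [414.5, 253.8]]
```

The crank stalled about 0.4 rad early at about 60 N. I'll check how far the jaw has travelled and where the blanks are.

Run:
```python
from chk import *
P=lambda lx,ly,z:np.r_[O+xh*lx/1000+yh*ly/1000,z]
for f in('c16','c23','c24'):
    im,m=load(f)
    for lx,z in((0,.0815),(80,.0815),(80,.06)):
        ys=np.arange(-80,34,4); pr=proj(m,[P(lx,y,z) for y in ys]); v=[int(cv2.getRectSubPix(im,(1,1),tuple(map(float,p)))[0,0].max()) for p in pr]; print(f,lx,z,list(zip(ys.tolist(),v)))
for f in('s16','s23','s24'):
    im,m=load(f)
    for lx in(0,):
        ys=np.arange(-80,34,4); pr=proj(m,[P(lx,y,.0815) for y in ys]); v=[int(cv2.getRectSubPix(im,(1,1),tuple(map(float,p)))[0,0].max()) for p in pr]; print(f,lx,list(zip(ys.tolist(),v)))
```

```text
c16 0 0.0815 [(-80, 53), (-76, 52), (-72, 57), (-68, 61), (-64, 61), (-60, 59), (-56, 60), (-52, 60), (-48, 53), (-44, 44), (-40, 43), (-36, 45), (-32, 48), (-28, 48), (-24, 51), (-20, 41), (-16, 21), (-12, 10), (-8, 22), (-4, 32), (0, 53), (4, 74), (8, 81), (12, 81), (16, 78), (20, 74), (24, 74), (28, 78), (32, 86)]
c16 80 0.0815 [(-80, 138), (-76, 141), (-72, 147), (-68, 147), (-64, 143), (-60, 142), (-56, 142), (-52, 133), (-48, 98), (-44, 47), (-40, 23), (-36, 49), (-32, 66), (-28, 70), (-24, 68), (-20, 50), (-16, 23), (-12, 13), (-8, 22), (-4, 29), (0, 47), (4, 63), (8, 67), (12, 68), (16, 65), (20, 67), (24, 69), (28, 70), (32, 70)]
c16 80 0.06 [(-80, 95), (-76, 95), (-72, 94), (-68, 93), (-64, 94), (-60, 95), (-56, 95), (-52, 97), (-48, 102), (-44, 113), (-40, 129), (-36, 133), (-32, 135), (-28, 134), (-24, 122), (-20, 100), (-16, 81), (-12, 50), (-8, 20), (-4, 16), (0, 26), (4, 35), (8, 35), (12, 37), (16, 55), (20, 100), (24, 128), (28, 135), (32, 130)]
c23 0 0.0815 [(-80, 62), (-76, 60), (-72, 59), (-68, 62), (-64, 63), (-60, 61), (-56, 58), (-52, 51), (-48, 39), (-44, 27),
[... 2059 characters left out ...]
 93), (12, 94), (16, 93), (20, 49), (24, 59), (28, 122), (32, 91)]
s23 0 [(-80, 68), (-76, 67), (-72, 72), (-68, 81), (-64, 86), (-60, 91), (-56, 89), (-52, 91), (-48, 89), (-44, 90), (-40, 92), (-36, 63), (-32, 29), (-28, 44), (-24, 69), (-20, 73), (-16, 70), (-12, 74), (-8, 59), (-4, 58), (0, 58), (4, 57), (8, 56), (12, 62), (16, 58), (20, 60), (24, 67), (28, 139), (32, 107)]
s24 0 [(-80, 66), (-76, 66), (-72, 70), (-68, 81), (-64, 83), (-60, 88), (-56, 89), (-52, 89), (-48, 87), (-44, 89), (-40, 101), (-36, 62), (-32, 47), (-28, 107), (-24, 105), (-20, 103), (-16, 109), (-12, 105), (-8, 57), (-4, 55), (0, 56), (4, 58), (8, 57), (12, 58), (16, 54), (20, 59), (24, 78), (28, 126), (32, 104)]
```

The stall fits the end stop. In the rack frame the hinge started at −0.61 rad, so the wheel began at about 0.6. It now points at about 0 in the rack frame, which puts the wheel at about 12.6. I'll relax the side load.

>>> play_rows --motion '[{"grip": 0.9, "tx": 0.002, "ty": 0.008, "tz": 0, "ax": 0, "ay": 0, "az": 0}, {"grip": 0.9, "tx": 0.001, "ty": 0.006, "tz": 0, "ax": 0, "ay": 0, "az": 0}, {"grip": 0.9, "tx": 0, "ty": 0, "tz": 0, "ax": 0, "ay": 0, "az": 0}]'

```text
time_s: 38.1
eef_pos: [0.552, 0.2217, 0.1621]
tool_rot: [0.793, 3.036, 0.033]
contact_force: [4.6, 33.4, -9.6]
width: 0.196
gripper_force: 55.5
```

```bash
python3 tip.py w25
```

```text
tcp [0.552  0.2217 0.1621] tooly deg 60.73 z [ 0.009  0.02  -1.   ] w 0.196 gf 55.5 F [ 4.4 34.3 -9.6] j [-0.3   0.51 -0.18  1.7   0.09  0.92  0.55] t 38.15
tip (328.5960693359375, 361.05419921875, 23.011524200439453) [0.5463 0.2268 0.195 ] base near edge [0.545  0.2304 0.13  ]
```

>>> play_rows --motion '[{"grip": 0.9, "tx": 0, "ty": 0.006, "tz": 0, "ax": 0, "ay": 0, "az": 0}, {"grip": 0.9, "tx": 0, "ty": 0.003, "tz": 0, "ax": 0, "ay": 0, "az": 0}, {"grip": 0.9, "tx": 0, "ty": 0, "tz": 0, "ax": 0, "ay": 0, "az": 0}]'

```text
time_s: 38.52
eef_pos: [0.5521, 0.2233, 0.1621]
tool_rot: [0.801, 3.034, 0.019]
contact_force: [3.6, 17.6, -3.4]
width: 0.196
gripper_force: 52.3
```

```bash
python3 tip.py w26
```

```text
tcp [0.5521 0.2233 0.1621] tooly deg 60.43 z [ 0.007  0.011 -1.   ] w 0.19 gf 52.3 F [ 3.5 17.9 -3. ] j [-0.31  0.52 -0.18  1.69  0.1   0.93  0.53] t 38.575
tip (323.7242126464844, 364.44232177734375, 23.849685668945312) [0.5467 0.2268 0.195 ] base near edge [0.5455 0.2305 0.13  ]
```

>>> play_rows --force 30 --motion '[{"grip": 0.9, "tx": 0, "ty": 0.006, "tz": 0, "ax": 0, "ay": 0, "az": 0}, {"grip": 0.5, "tx": 0, "ty": 0, "tz": 0, "ax": 0, "ay": 0, "az": 0}, {"grip": 0.5, "tx": 0, "ty": 0, "tz": 0, "ax": 0, "ay": 0, "az": 0.14}, {"grip": 0.5, "tx": 0, "ty": 0, "tz": 0, "ax": 0, "ay": 0, "az": 0.14}, {"grip": 0.5, "tx": 0, "ty": 0, "tz": 0, "ax": 0, "ay": 0, "az": 0.14}]'

```text
time_s: 39.2
eef_pos: [0.5505, 0.2201, 0.1601]
tool_rot: [-0.153, -3.138, 0.003]
contact_force: [0.6, -0.1, 0.1]
width: 0.502
gripper_force: 0.0
```

>>> play_rows --motion '[{"grip": 0.5, "tx": 0, "ty": 0, "tz": 0, "ax": 0, "ay": 0, "az": 0.13}, {"grip": 0.5, "tx": 0, "ty": 0, "tz": 0, "ax": 0, "ay": 0, "az": 0}]'

```text
time_s: 39.45
eef_pos: [0.5506, 0.2203, 0.16]
tool_rot: [0.042, -3.141, 0.002]
contact_force: [-0.2, -0.8, -0.0]
width: 0.501
gripper_force: 0.0
```

```bash
python3 tip.py w27
```

```text
tcp [0.5506 0.2207 0.16  ] tooly deg 91.44 z [-0.    -0.001 -1.   ] w 0.5 gf 0.0 F [-0.1 -0.1 -0.6] j [-0.22  0.53 -0.32  1.69  0.2   0.96  0.98] t 39.5
tip (338.59735107421875, 375.0752258300781, 23.946746826171875) [0.5466 0.2262 0.195 ] base near edge [0.5443 0.2269 0.13  ]
```

>>> play_rows --force 40 --motion '[{"grip": 0.5, "tx": -0.0015, "ty": 0.0055, "tz": 0, "ax": 0, "ay": 0, "az": 0}, {"grip": 0.5, "tx": 0, "ty": 0, "tz": 0, "ax": 0, "ay": 0, "az": 0}, {"grip": 0.9, "tx": 0, "ty": 0, "tz": 0, "ax": 0, "ay": 0, "az": 0}, {"grip": 0.9, "tx": 0, "ty": 0, "tz": 0, "ax": 0, "ay": 0, "az": 0}, {"grip": 0.9, "tx": 0, "ty": 0, "tz": 0, "ax": 0, "ay": 0, "az": 0}]'

```text
time_s: 40.12
eef_pos: [0.5492, 0.2276, 0.1601]
tool_rot: [-0.046, 3.141, 0.0]
contact_force: [-1.1, 0.2, 3.3]
width: 0.196
gripper_force: 39.1
```

>>> play_rows --motion '[{"grip": 0.9, "tx": -0.0125, "ty": -0.001, "tz": -0.002, "ax": 0, "ay": 0, "az": 0}, {"grip": 0.9, "tx": -0.0158, "ty": -0.001, "tz": -0.0066, "ax": 0, "ay": 0, "az": 0}, {"grip": 0.9, "tx": -0.0136, "ty": -0.001, "tz": -0.0104, "ax": 0, "ay": 0, "az": 0}, {"grip": 0.9, "tx": 0, "ty": 0, "tz": 0, "ax": 0, "ay": 0, "az": 0}]'

```text
time_s: 40.62
eef_pos: [0.5079, 0.2252, 0.1417]
tool_rot: [-0.047, 3.139, 0.002]
contact_force: [1.1, 0.3, 3.9]
width: 0.201
gripper_force: 40.8
```

Run:
```python
from red import *
s,R=toolinfo(); T=s['eef_pos']
w,m=snap('wrist','w28.png'); g=w.astype(int); red=((g[...,0]>70)&(g[...,1]<.4*g[...,0])&(g[...,2]<.4*g[...,0])).astype(np.uint8)
c=max(cv2.findContours(red,0,1)[0],key=cv2.contourArea)[:,0]; print('wrist red x',c[:,0].min(),c[:,0].max(),'y',c[:,1].min(),c[:,1].max(),'tcp px',proj(m,T))
H=np.array([.5535,.226,.11])
for th in(30,45,60,75):
    t=np.radians(th); d=np.array([-np.cos(t)*.998,-np.cos(t)*.064,np.sin(t)]); print(th,'base,tip px',proj(m,[H+.02*d,H+.085*d]).round(0).tolist())
```

```text
tcp [0.5079 0.2252 0.1417] tooly deg 91.71 z [ 0.003  0.002 -1.   ] w 0.201 gf 40.8 F [1.1 0.3 3.9] j [-0.25  0.5  -0.32  1.81  0.2   0.86  0.94] t 40.625
wrist red x 294 344 y 342 396 tcp px [[319.99171709 328.50578111]]
30 base,tip px [[317.0, 356.0], [312.0, 276.0]]
45 base,tip px [[318.0, 367.0], [312.0, 336.0]]
60 base,tip px [[318.0, 378.0], [314.0, 408.0]]
75 base,tip px [[318.0, 389.0], [316.0, 482.0]]
```

>>> play_rows --motion '[{"grip": 0.9, "tx": -0.0104, "ty": -0.0007, "tz": -0.0136, "ax": 0, "ay": 0, "az": 0}, {"grip": 0.9, "tx": -0.0066, "ty": -0.0004, "tz": -0.0158, "ax": 0, "ay": 0, "az": 0}, {"grip": 0.9, "tx": -0.0022, "ty": 0, "tz": -0.013, "ax": 0, "ay": 0, "az": 0}, {"grip": 0.9, "tx": 0, "ty": 0, "tz": 0, "ax": 0, "ay": 0, "az": 0}]'

```text
time_s: 41.18
eef_pos: [0.4874, 0.2238, 0.098]
tool_rot: [0.047, -3.139, 0.0]
contact_force: [-1.0, 1.2, 1.8]
width: 0.199
gripper_force: 39.1
```

>>> play_rows --motion '[{"grip": 0.9, "tx": 0, "ty": 0, "tz": -0.004, "ax": 0, "ay": 0, "az": 0}, {"grip": 0.9, "tx": 0, "ty": 0, "tz": 0, "ax": 0, "ay": 0, "az": 0}]'

```text
time_s: 41.42
eef_pos: [0.4873, 0.2239, 0.0946]
tool_rot: [0.047, -3.139, -0.0]
contact_force: [-4.4, 1.2, 3.8]
width: 0.198
gripper_force: 39.0
```

>>> play_rows --motion '[{"grip": 0.6, "tx": 0, "ty": 0, "tz": 0, "ax": 0, "ay": 0, "az": 0}, {"grip": 0.6, "tx": 0, "ty": 0, "tz": 0, "ax": 0, "ay": 0, "az": 0}, {"grip": 0.6, "tx": 0, "ty": 0, "tz": 0.03, "ax": 0, "ay": 0, "az": 0}, {"grip": 0.8, "tx": 0, "ty": 0, "tz": 0.03, "ax": 0, "ay": 0, "az": 0}, {"grip": 1, "tx": -0.005, "ty": 0, "tz": 0, "ax": 0, "ay": 0, "az": 0}]'

```text
time_s: 42.05
eef_pos: [0.4847, 0.2239, 0.1565]
tool_rot: [-0.044, 3.137, 0.003]
contact_force: [-0.4, -0.3, 0.3]
width: 0.008
gripper_force: 0.0
```

>>> play_rows --motion '[{"grip": 1, "tx": 0, "ty": 0, "tz": -0.015, "ax": 0, "ay": 0, "az": 0}, {"grip": 1, "tx": 0, "ty": 0, "tz": -0.01, "ax": 0, "ay": 0, "az": 0}, {"grip": 1, "tx": 0, "ty": 0, "tz": -0.006, "ax": 0, "ay": 0, "az": 0}, {"grip": 1, "tx": 0, "ty": 0, "tz": 0, "ax": 0, "ay": 0, "az": 0}]'

```text
time_s: 42.55
eef_pos: [0.4827, 0.2234, 0.1224]
tool_rot: [0.046, -3.139, 0.001]
contact_force: [-0.6, -0.4, -0.0]
width: -0.003
gripper_force: 0.0
```

>>> play_rows --motion '[{"grip": 1, "tx": 0, "ty": 0, "tz": -0.003, "ax": 0, "ay": 0, "az": 0}, {"grip": 1, "tx": 0, "ty": 0, "tz": -0.002, "ax": 0, "ay": 0, "az": 0}, {"grip": 1, "tx": 0, "ty": 0, "tz": 0, "ax": 0, "ay": 0, "az": 0}]'

```text
time_s: 42.92
eef_pos: [0.4832, 0.2237, 0.1187]
tool_rot: [-0.046, 3.141, 0.001]
contact_force: [-0.7, 0.5, 1.3]
width: -0.003
gripper_force: 0.7
```

>>> play_rows --motion '[{"grip": 1, "tx": 0, "ty": 0, "tz": -0.003, "ax": 0, "ay": 0, "az": 0}, {"grip": 1, "tx": 0, "ty": 0, "tz": 0, "ax": 0, "ay": 0, "az": 0}]'

```text
time_s: 43.18
eef_pos: [0.4831, 0.2241, 0.1168]
tool_rot: [-0.046, 3.14, 0.002]
contact_force: [-5.3, -1.1, 13.1]
width: -0.002
gripper_force: 7.1
```

>>> play_rows --motion '[{"grip": 1, "tx": 0, "ty": 0, "tz": 0.02, "ax": 0, "ay": 0, "az": 0}, {"grip": 1, "tx": 0, "ty": 0, "tz": 0.05, "ax": 0, "ay": 0, "az": 0}, {"grip": 1, "tx": 0, "ty": 0, "tz": 0.06, "ax": 0, "ay": 0, "az": 0}, {"grip": 1, "tx": 0, "ty": 0, "tz": 0.06, "ax": 0, "ay": 0, "az": 0}, {"grip": 1, "tx": 0, "ty": 0, "tz": 0.02, "ax": 0, "ay": 0, "az": 0}]'

```text
time_s: 43.8
eef_pos: [0.4842, 0.2242, 0.3296]
tool_rot: [-0.045, 3.135, 0.004]
contact_force: [0.6, -0.1, -1.1]
width: 0.001
gripper_force: 0.0
```

Run:
```python
from red import *
toolinfo()
for n,f in(('wrist','w30'),('side','s30'),('scene','c30')): snap(n,f+'.png'); red(f,.117)
P=lambda lx,ly,z:np.r_[O+xh*lx/1000+yh*ly/1000,z]
for f in('c16','c30'):
    im,m=load(f)
    for sx in(-46,46):
        r=int(round(proj(m,P(sx+8,-62,.12))[0][1])); k=int(proj(m,P(sx,-62,.135))[0][0]); q=[int(v) for v in im[r,k-18:k+18].max(1)]; print(f,sx,k-18,q, [int(im[rr,k].max()) for rr in range(r-12,r+2)])
for f in('s16','s30'):
    im,m=load(f)
    for sx in(-46,46): # top +y end of blank: profile along local y at z=.135
        ys=np.arange(-110,-10,4); pr=proj(m,[P(sx,y,.135) for y in ys]); print(f,sx,[(int(y),int(im[int(round(p[1])),int(round(p[0]))].max())) for y,p in zip(ys,pr)])
```

```text
tcp [0.4842 0.2242 0.3296] tooly deg 91.66 z [ 0.006  0.003 -1.   ] w 0.001 gf 0.0 F [ 0.6 -0.1 -1.1] j [-0.22  0.3  -0.37  1.57  0.11  1.29  1.  ] t 43.8
w30 [319. 220.] [array([500.3, 224.7]), array([63.8, 16.3]), np.float64(2.8)] loc [-0.0003  0.1046]
s30 [256. 414.] [array([501. , 225.8]), array([65.9, 18.9]), np.float64(2.2)] loc [0.0005 0.1056]
c30 [466. 245.] [array([499.9, 224.3]), array([16.5, 64.5]), np.float64(89.5)] loc [-0.0008  0.1042]
c16 -46 388 [107, 109, 109, 110, 115, 127, 137, 127, 94, 50, 19, 8, 14, 15, 13, 16, 14, 14, 17, 11, 14, 12, 15, 16, 15, 15, 15, 23, 61, 109, 147, 165, 169, 163, 146, 126] [170, 170, 170, 170, 165, 147, 110, 66, 38, 29, 23, 15, 17, 15]
c16 46 389 [69, 69, 69, 72, 75, 82, 76, 53, 28, 16, 16, 17, 14, 13, 15, 17, 15, 17, 18, 19, 20, 20, 23, 23, 25, 25, 24, 23, 27, 34, 40, 35, 22, 9, 16, 25] [26, 59, 95, 119, 126, 121, 102, 72, 49, 42, 39, 28, 18, 12]
c30 -46 388 [75, 70, 71, 72, 74, 84, 89, 75, 47, 22, 14, 15, 14, 12, 11, 14, 13, 13, 16, 12, 13, 15, 16, 7, 15, 14, 16, 26, 46, 69, 83, 88, 88, 95, 118, 148] [171, 171, 170, 170, 165, 150, 115, 6
[... 713 characters left out ...]
43), (-50, 25), (-46, 11), (-42, 21), (-38, 18), (-34, 11), (-30, 14), (-26, 19), (-22, 21), (-18, 21), (-14, 19)]
s30 -46 [(-110, 226), (-106, 225), (-102, 225), (-98, 225), (-94, 142), (-90, 107), (-86, 75), (-82, 17), (-78, 18), (-74, 12), (-70, 18), (-66, 21), (-62, 55), (-58, 33), (-54, 17), (-50, 23), (-46, 15), (-42, 15), (-38, 18), (-34, 20), (-30, 28), (-26, 18), (-22, 19), (-18, 20), (-14, 24)]
s30 46 [(-110, 226), (-106, 226), (-102, 225), (-98, 226), (-94, 192), (-90, 131), (-86, 12), (-82, 12), (-78, 8), (-74, 8), (-70, 7), (-66, 13), (-62, 42), (-58, 41), (-54, 49), (-50, 87), (-46, 32), (-42, 51), (-38, 81), (-34, 107), (-30, 109), (-26, 116), (-22, 113), (-18, 20), (-14, 14)]
```

The handle lies flat at 2.8° in world, and the wheel angle implied by the rack yaw is about 12.6 rad. Both blanks stand clamped and the robot is clear, so I'm handing in.

```bash
python3 -c "
from cell import env
print(env.finish_job())"
```

```text
the job is handed in; nothing more can be done
None
```

I handed the job in, and no pass or fail came back: both ebony blanks stand in the outer two slots, the wheel is cranked to its end stop (about 12.6 rad, worked out from the handle's direction), and the handle is folded flat.

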